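Index the bench vise to 45 degrees and lock its base

ROBOT

A 6-joint arm with a two-finger parallel gripper is mounted at the origin on the work surface. World frame = base frame: x ahead of the robot, y to its left, z up, the work surface at z = 0. Lengths are in m, angles in rad, forces in N, time in s.
With the tool pointing down it reaches from about 0.35 to 0.775 m from the base axis. Payload 7.3 kg.
Tool frame: the origin (TCP) lies on the front face of the gripper's body, between the roots of the fingers; the fingertips stand 66 mm ahead of it and the grasp point (between the pads) lies 47 mm ahead of it; z points along the fingers, y is the direction in which the jaws open and shut (so a half turn about z gives the same grasp; the last joint's range is limited). The gripper opens to 92 mm and grips with 3 to 60 N. Pads are 19 mm wide; open, the fingers measure 130 mm over their backs; the gripper's body (75 mm by 190 mm) begins 47 mm behind the grasp point.
Start: joints at [-1.262, 0.342, 1.524, -0, 1.275, -0.146], TCP at [0.231, -0.472, 0.292] pointing down, gripper open.
Joint ranges: [-2.53, 2.53], [-0.77, 2.02], [0.04, 2.7], [-1, 4.14], [0.28, 2.66], [-3.11, 3.11]. Speed limits (rad/s): [2.57, 2.57, 3.14, 3.14, 3.14, 3.14].

INTERFACE

Orientations are given as [roll, pitch, yaw] about the fixed x, y, z axes, in that order (R = Rz(yaw) Ry(pitch) Rx(roll)).
In Python, from cell import observe, read_camera, hand_in, search_frame, tip_of gives the robot as it stands. The module is installed in compiled form; this text tells all that it offers.
- The arm moves only by the tool apply_moves, never from a script. Its argument "motion" is a list of rows, each an object with "offset": the shift along the tool's x, y, z in mm, a list of three; "rotation": the turn, a rotation vector about the tool's x, y, z in rad, a list of three. In form: [{"offset": [x, y, z], "rotation": [rx, ry, rz]}, ...]. A call has 1 to 12 rows; each row shifts and turns the pose as measured when the row begins, along the tool's axes as they then stand; what a row does not reach is not made up. A row lasts 1/12 s, in which the tool goes at most 41.7 mm and 7.16 degrees, less where a joint would pass 70% of its speed; a pose out of reach is approached as far as the arm can. A call with a gripper value outside its range is refused whole. "grip" is the closure, from 0 (fully open) to 1 (shut), set as the call begins (left out, the last holds). The fingers move at their own pace and stop on an object; "grip_force" is the grip in N (left out, the last holds). Time passes only in rows, so rows that do not move let the fingers close. It gives the time, the measured TCP pose, the force and the opening at its end, in the units of the state.
- observe(): the state, without advancing time (a new reading comes with each control period).
- read_camera(name): name is "side" or "top" or "wrist"; returns a dict with "img" (420x560x3 uint8, red, green, blue), "camera_matrix" (3x3 intrinsics, pixels), "R" (3x3) and "t" (3): a world point X has camera coordinates R X + t; the wrist camera has in their place "tool_from_camera" (4x4, takes a point from camera to tool coordinates, whose origin is the TCP and whose axes are the flange's). Camera axes: x right, y down, z forward; pixel columns grow to the right and rows downward; lengths in m; the calibration is good to about 2 mm. A picture is of the moment at which its call begins: read the wrist's pose just before it. There is no depth.
- hand_in(): hands the job in, once; it reports no verdict.
Trained networks look in a picture, given as the dict that the camera call returned (one of the last four; its "shot" number tells which), for a name from the list of things; names that differ only in an ending like _2 or _b are one class to them, and where a whole thing is asked for, a point or a joint stands for the part that bears it (a point fixed in the world has none). Each returns a list of dicts, best first, with "score" (0 to 1); they miss things now and then, are a little off and sometimes report something else, mostly with a low value. They report only what shows in the picture. A call takes as long as a camera call.
- search_frame(query, picture): "location" ([x, y, z] in m, in world coordinates, good to about 4 mm: the middle of the surface that is visible of it).
- tip_of(query, picture): "location" ([x, y, z] in m, in world coordinates, good to about 4 mm: a listed point, or the origin of a listed thing).
The state is a dict: "time": time; "qpos": joint angles; "qvel": joint speeds; "joint_efforts": joint torques, N m; "tool_pos": TCP position; "tool_rot": TCP orientation; "contact_force": force on the tool from outside, world axes, zero at the start; "torque": the same for the moment, N m; "opening": finger opening in m.
Only numpy, scipy, OpenCV 4.12 (cv2) and the standard library are available. Lean on these libraries where they do the work, as an engineer would, in place of code of your own. Each camera call takes 0.05 s, during which the arm holds its last target.

TASK

The vise has to stand at 45 degrees for the next job: swing the red-knobbed base lock lever fully open, turn the vise to the third click anticlockwise (seen from above) from the long white zero line on its base scale, and with it resting in that click swing the lever fully home again so the base is locked. Leave the tools and other things on the bench where they are.

Things in the scene. Friction and masses are not known exactly. Their poses are not given: they have to be found in the camera images.
- vise_base: Fixed dark foot of a bench vise, bolted down: round flange 164 mm across, 18 mm high, with lugs, lock rails and a click housing (none above 46 mm, all within 116 mm of the axis). Origin on the bench at the vertical swivel axis; z up; the screw end of the vise points to its -x side, the lock lever is on its -y side, the scale on its +y side.
- zero_line (a point): Middle of the long thick white zero line on the flange, 71 mm from the swivel axis along +y of vise_base, 18 mm above the bench. Shorter white lines follow on both sides, one per click (every 15 degrees); those at 45 degrees are middling long.
- vise (a joint): Swivel angle, rad, positive anticlockwise from above, 0 with the pointer on the zero line; stops at -1.047 and 1.309. A spring ball holds it in a notch at each multiple of 0.2618 and pulls it to the notch centre when let go; passing a click takes about 0.9 N m (9 N at the tail). It starts locked, in a click from -2 to +1 (third click anticlockwise = 0.785). Lever home: about 0.02 play only.
- tail (a point): Centre of the anvil tail, the blue-grey block at the end of the vise away from the screw: 48 mm wide, 62 mm long, 64 to 112 mm above the bench, free on both sides and behind, good to pinch across its width. Point 95 mm above the bench, 99 mm from the swivel axis. x: away from the axis along the vise; y: across its width; at joint 0 the axes are those of vise_base.
- jaw_bar (a point): Middle of the top edge of the flat aluminium bar (135 x 30 x 6 mm) held fast in the jaws, 157 mm above the bench, the highest point of the vise; the bar sticks out 52 mm past the jaws on the pointer's side. Jaws 90 mm wide, 145 mm high, from 2 mm to 66 mm off the axis on the screw side. The screw end with its hanging bar reaches 171 mm from the axis. Axes as for the tail.
- pointer (a point): Tip of the red pointer on the turning part of the vise, 68 mm from the swivel axis, 35 mm above the bench; it runs over the white scale.
- lock_lever (a joint): Angle of the base lock lever, rad: 0 fully home (locked), 1.047 fully open (its stop); opens clockwise from above and stays where it is left (friction about 0.12 N m). The vise is free to turn only beyond about 0.7. The lever goes home only when the vise rests in a click; otherwise its dog lands on an index pin and blocks it.
- lever_knob (a point): Centre of the upright red knob of the lock lever: round, 22 mm across, from 52 to 85 mm above the bench; this point is 66 mm above the bench, 90 mm from the pivot. x: outward along the lever, which is a flat bar 36 to 46 mm above the bench. In the vise_base frame the lever points to -45 degrees (from +x) when home and to -105 degrees when open.
- lever_pivot (a point): Vertical pivot of the lock lever, in the vise_base frame at x = 23.3 mm, y = -86.9 mm, top of the lever 46 mm above the bench. Fixed to vise_base, with its axes.
- multimeter: Black multimeter, 150 x 75 x 34 mm, lying on the bench; origin under its centre. Bystander.
- screwdriver: Red-handled screwdriver, 200 mm long, 26 mm thick, lying on the bench; origin under its middle. Bystander.
- wrench: Steel wrench, 170 mm long, about 20 mm high, lying on the bench; origin under its middle. Bystander.
- oil_can: Green round can, 52 mm across, 115 mm high, standing; origin under its centre. Bystander.
- smoker_can: Bare metal can with a cone top and a wire handle, 94 mm across, 200 mm high, standing; origin under its centre. Bystander.
- wire_spool: Spool of copper wire, 70 mm across, 50 mm high, standing; origin under its centre. Bystander.
- parts_tray: Blue divided tray, 200 x 140 x 45 mm; origin under its centre. Bystander.

How it is judged:
By the outcome, as a careful person would: the job done as asked, in the order asked, and still so for the second after the job is handed in, with the robot touching nothing.
It also fails if it takes over 72 s, if anything falls off the work surface, if the arm or the gripper's body presses on something with over 40 N, if the wrist force passes 120 N, or if a joint passes its speed limit or range.

## Working session

There is one attempt and no reset: what is moved stays moved. The work goes in short steps, Python scripts to look and compute and a tool call to move; the robot and the scene stay as the last step left them, time stands still between calls to the robot, and variables do not carry over. Pictures are saved under pics/ and viewed, and the job is handed in when it is done.

Besides the shell and the picture viewer there is one more tool, called after "Request:" as name([rows], argument=value, ...), one row to a line, values as JSON. apply_moves: Moves the arm, as the interface text tells. Its arguments: {"type":"object","properties":{"motion":{"type":"array"},"grip":{"type":"number"},"grip_force":{"type":"number"}},"required":["motion"]}

```bash
mkdir -p pics
cat > h.py <<'E'
import numpy as np, cv2
from cell import observe, read_camera, hand_in, search_frame, tip_of
def save(p,n): cv2.imwrite('pics/'+n, cv2.cvtColor(p['img'],cv2.COLOR_RGB2BGR))
def proj(p,X):
    c=p['R']@np.array(X)+p['t']; u=p['camera_matrix']@c; return u[:2]/u[2]
E
python3 - <<'E'
from h import *
s=observe(); print(s)
for n in ['top','side']:
    p=read_camera(n); save(p,n+'1.png')
    for q in ['vise_base','zero_line','tail','jaw_bar','pointer','lever_knob','lever_pivot']+(['multimeter','screwdriver','wrench','oil_can','smoker_can','wire_spool','parts_tray'] if n=='top' else []):
        r=tip_of(q,p); print(n,q,[(np.round(x['location'],3).tolist(),round(x['score'],2)) for x in r[:2]])
E
```

```text
{'time': 0.0, 'qpos': array([-1.26199735e+00,  3.42723566e-01,  1.52503052e+00, -1.33271558e-05,
        1.27539788e+00, -1.46020605e-01]), 'qvel': array([-1.41009569e-03, -2.22120338e-03,  4.61706573e-04,  5.25336787e-05,
       -5.41295806e-04, -4.46866155e-04]), 'joint_efforts': array([-9.92685818e-04, -4.31240129e+01, -2.44218224e+01,  7.17190979e-02,
        5.59310918e-02, -1.74656311e-04]), 'tool_pos': array([ 0.23054381, -0.47132359,  0.29153974]), 'tool_rot': array([-3.14004808e+00, -2.14274897e-04,  4.54823309e-01]), 'contact_force': array([-0.08430056,  0.13665099, -0.2467385 ]), 'torque': array([-0.00010637, -0.02725516, -0.03458553]), 'opening': 0.09196868265008781}
top vise_base [([0.53, 0.034, 0.001], 0.72), ([0.405, -0.223, -0.002], 0.17)]
top zero_line [([0.52, 0.103, 0.033], 0.32)]
top tail [([0.624, 0.044, 0.095], 0.71), ([0.532, -0.055, 0.041], 0.64)]
top jaw_bar [([0.495, 0.064, 0.159], 0.73)]
top pointer [([0.518, 0.104, 0.036], 0.76)]
top lever_knob [([0.587, -0.129, 0.07], 0.46), ([0.482, -0.488, 0.001], 0.37)]
top lever_pivot [([0.623, 0.045, 0.095], 0.67), ([0.533, -0.056, 0.045], 0.57)]
top multimeter [([0.658, -0.219, -0.001], 0.56)]
top screwdriver [([0.576, 0.235, -0.001], 0.75)]
top wrench [([0.718, 0.1, 0.0], 0.74), ([0.626, 0.042, 0.096], 0.58)]
top oil_can [([0.407, -0.223, -0.002], 0.65)]
top smoker_can [([0.404, 0.403, -0.002], 0.57)]
top wire_spool [([0.548, 0.438, 0.002], 0.69)]
top parts_tray [([0.481, -0.488, 0.002], 0.91)]
side vise_base [([0.524, 0.033, -0.003], 0.79)]
side zero_line [([0.542, 0.104, 0.017], 0.85)]
side tail [([0.625, 0.046, 0.092], 0.66)]
side jaw_bar [([0.496, 0.062, 0.159], 0.79)]
side pointer [([0.52, 0.1, 0.035], 0.87)]
side lever_knob [([0.587, -0.126, 0.067], 0.44)]
side lever_pivot [([0.537, -0.055, 0.048], 0.57)]
```

View pics/top1.png

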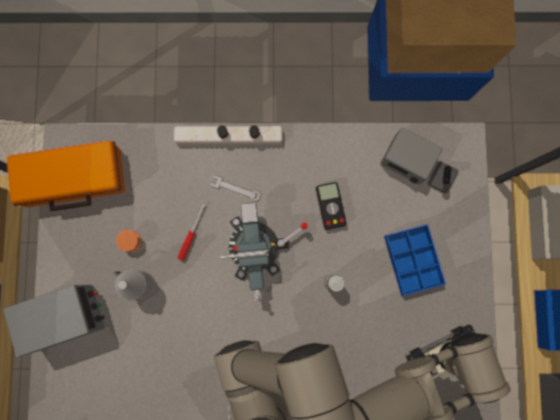

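View pics/side1.png

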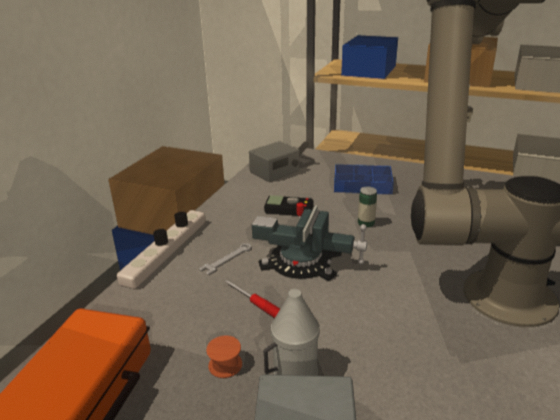

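The top view shows the vise at about (255,245), with the red knob at (304,226). The side view shows the pointer on the near side of the scale. The networks put the vise axis near (0.528, 0.034), base yaw near -10° and the joint near +1 click. I'll go closer with the wrist camera to confirm this.

```bash
cat >> h.py <<'E'
from scipy.spatial.transform import Rotation as Ro
def plan(pos,rpy,vmax=36,wmax=0.115):
    s=observe(); R0=Ro.from_euler('xyz',s['tool_rot']); p0=s['tool_pos']; R1=Ro.from_euler('xyz',rpy)
    d=np.array(pos)-p0; rv=(R0.inv()*R1).as_rotvec()
    n=int(max(np.ceil(np.linalg.norm(d)*1000/vmax),np.ceil(np.linalg.norm(rv)/wmax),1))
    print('n',n,'rot/row',np.round(rv/n,4))
    for k in range(n):
        Rk=R0*Ro.from_rotvec(rv*k/n); print(np.round(Rk.inv().apply(d/n)*1000,1).tolist())
E
python3 - <<'E'
from h import *
p=read_camera('wrist'); print(p['tool_from_camera'],p['camera_matrix'])
plan([0.50,-0.06,0.40],[np.pi,0,1.5])
E
```

```text
[[ 2.89515131e-04 -9.59823216e-01 -2.80605256e-01  7.53681969e-02]
 [ 9.99999940e-01  2.24395268e-04  2.64197922e-04  5.47737401e-04]
 [-1.90616808e-04 -2.80605315e-01  9.59823224e-01 -9.33374256e-02]
 [ 0.00000000e+00  0.00000000e+00  0.00000000e+00  1.00000000e+00]] [[305.7695098    0.         281.69851281]
 [  0.         305.7695098  211.04675132]
 [  0.           0.           1.        ]]
n 14 rot/row [ 0.      0.     -0.0747]
[30.2, -18.0, -7.7]
[31.5, -15.7, -7.7]
[32.5, -13.3, -7.7]
[33.4, -10.8, -7.7]
[34.1, -8.3, -7.7]
[34.7, -5.7, -7.7]
[35.0, -3.1, -7.7]
[35.1, -0.5, -7.7]
[35.1, 2.1, -7.7]
[34.8, 4.7, -7.7]
[34.4, 7.3, -7.7]
[33.7, 9.9, -7.7]
[32.9, 12.4, -7.7]
[31.9, 14.8, -7.7]
```

Request:
apply_moves([
  {"offset": [30,-18,-8],"rotation": [0,0,-0.075]},
  {"offset": [31.5,-15.7,-8],"rotation": [0,0,-0.075]},
  {"offset": [32.5,-13.3,-8],"rotation": [0,0,-0.075]},
  {"offset": [33.4,-10.8,-8],"rotation": [0,0,-0.075]},
  {"offset": [34,-8.3,-8],"rotation": [0,0,-0.075]},
  {"offset": [34.7,-5.7,-8],"rotation": [0,0,-0.075]},
  {"offset": [35,-3,-8],"rotation": [0,0,-0.075]},
  {"offset": [35,-0.5,-8],"rotation": [0,0,-0.075]},
  {"offset": [35,2,-8],"rotation": [0,0,-0.075]},
  {"offset": [34.8,4.7,-8],"rotation": [0,0,-0.075]},
  {"offset": [34.4,7.3,-8],"rotation": [0,0,-0.075]},
  {"offset": [33.7,10,-8],"rotation": [0,0,-0.075]},
])

```text
time: 2.2
tool_pos: [0.4605, -0.1049, 0.3909]
tool_rot: [3.141, -0.0, 1.384]
contact_force: [0.2, -1.7, -0.2]
opening: 0.0916
```

Request:
apply_moves([
  {"offset": [32.9,12.4,-8],"rotation": [0,0,-0.075]},
  {"offset": [31.9,14.8,-8],"rotation": [0,0,-0.075]},
  {"offset": [0,0,0],"rotation": [0,0,0]},
])

```text
time: 2.45
tool_pos: [0.5003, -0.0365, 0.4094]
tool_rot: [3.137, -0.001, 1.551]
contact_force: [-0.2, -0.8, -0.1]
opening: 0.0923
```

```bash
cat >> h.py <<'E'
def wpic(n):
    s=observe(); p=read_camera('wrist'); save(p,n)
    T=np.eye(4); T[:3,:3]=Ro.from_euler('xyz',s['tool_rot']).as_matrix(); T[:3,3]=s['tool_pos']
    W=T@p['tool_from_camera']; return p,W
def ray(p,W,u,v,z):
    d=W[:3,:3]@np.linalg.inv(p['camera_matrix'])@np.array([u,v,1]); return W[:3,3]+d*(z-W[2,3])/d[2]
def wproj(p,W,X):
    c=W[:3,:3].T@(np.array(X)-W[:3,3]); u=p['camera_matrix']@c; return u[:2]/u[2]
E
python3 - <<'E'
from h import *
s=observe(); print(s['time'],s['tool_pos'],s['tool_rot'],s['qpos'])
p,W=wpic('w1.png'); np.save('W1.npy',W)
for q in ['vise_base','zero_line','tail','jaw_bar','pointer','lever_knob','lever_pivot']:
    r=tip_of(q,p); print(q,[(np.round(x['location'],3).tolist(),round(x['score'],2)) for x in r[:2]])
E
```

```text
2.45 [ 0.5002994  -0.03647127  0.40941817] [ 3.13679437e+00 -1.33309744e-03  1.55065872e+00] [-0.22683614  0.23103698  1.35862832  0.00229008  1.54750485 -0.2067436 ]
vise_base [([0.531, 0.034, -0.001], 0.67)]
zero_line [([0.538, 0.101, 0.019], 0.97), ([0.491, 0.06, 0.156], 0.62)]
tail []
jaw_bar [([0.407, -0.216, 0.0], 0.56)]
pointer [([0.519, 0.107, 0.033], 0.93)]
lever_knob [([0.59, -0.13, 0.067], 0.63)]
lever_pivot [([0.538, -0.056, 0.046], 0.76)]
```

View pics/w1.png

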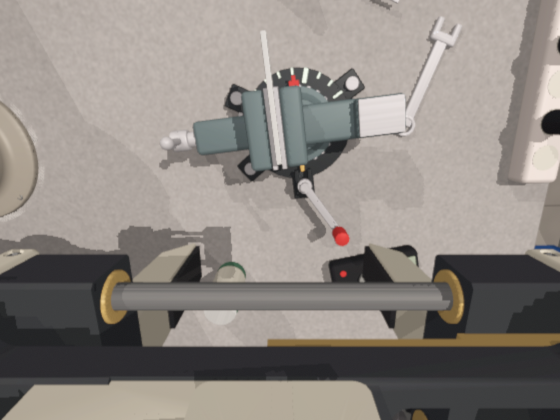

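Run:
```python
from h import *
im=cv2.imread('pics/w1.png'); c=im[20:260,150:430]; cv2.imwrite('pics/w1z.png',cv2.resize(c,None,fx=2.8,fy=2.5,interpolation=cv2.INTER_CUBIC))
c=im[50:130,230:380]; cv2.imwrite('pics/w1s.png',cv2.resize(c,None,fx=5,fy=5,interpolation=cv2.INTER_CUBIC))
p=read_camera('wrist'); W=np.load('W1.npy')
A=np.array([0.529,0.034])
for yaw in (-8,-10,-12):
  for click in (0,1):
    print(yaw,click,[wproj(p,W,[*(A+.071*np.array([np.cos(a),np.sin(a)])),.018]).round(1) for a in [np.radians(90+yaw+15*click)]])
print(ray(p,W,341,235,.08),ray(p,W,305,186,.046),ray(p,W,293,80,.035))
```

```text
-8 0 [array([305. ,  74.7])]
-8 1 [array([292.4,  74.9])]
-10 0 [array([306.7,  75. ])]
-10 1 [array([294. ,  74.6])]
-12 0 [array([308.4,  75.3])]
-12 1 [array([295.7,  74.5])]
[ 0.58746509 -0.12312218  0.08      ] [ 0.53689499 -0.05548375  0.046     ] [0.52052416 0.09543645 0.035     ]
```

View pics/w1s.png

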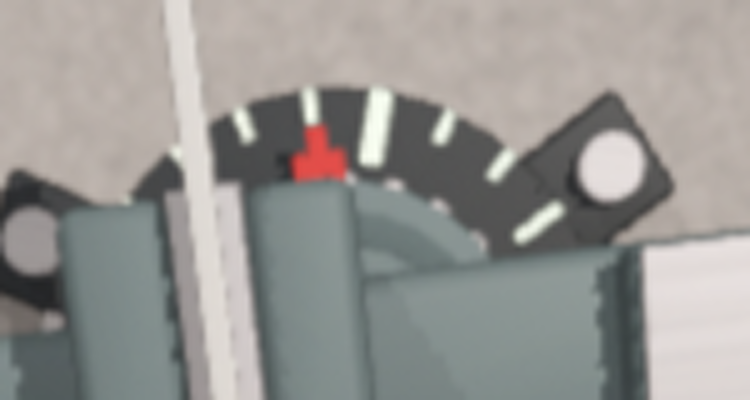

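View pics/w1z.png

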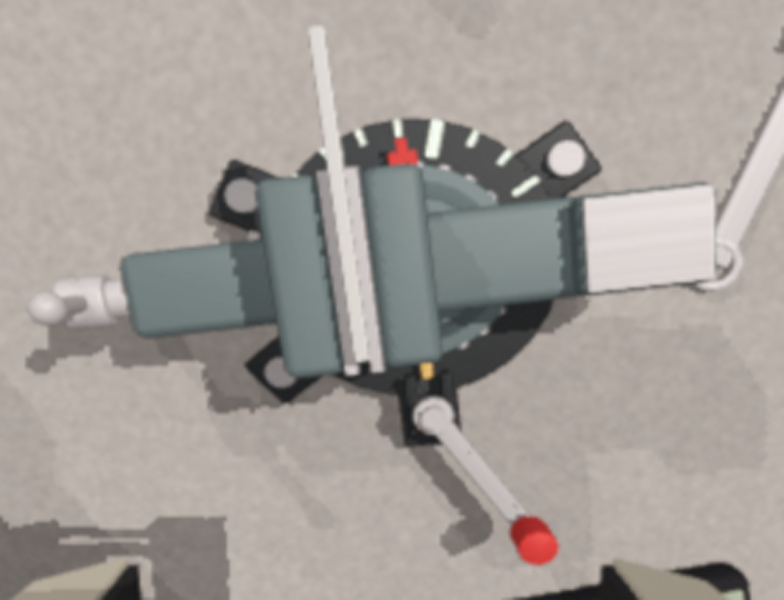

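The pointer (~(293,80)) sits one short line left of the long zero line (~(305,75)), so the vise is at click +1 and needs +30° more. The knob is at (341,235). I estimate base yaw ≈ -9°. Next I move above the knob.

Run:
```python
from h import *
plan([0.589,-0.127,0.22],[np.pi,0,2.199],vmax=28)
```

```text
n 9 rot/row [ 0.0001  0.0001 -0.0733]
[-9.1, 10.4, 20.9]
[-9.8, 9.7, 20.9]
[-10.5, 9.0, 20.9]
[-11.2, 8.2, 20.9]
[-11.7, 7.3, 20.9]
[-12.2, 6.5, 20.9]
[-12.7, 5.6, 20.9]
[-13.1, 4.6, 20.9]
[-13.4, 3.6, 20.9]
```

Request:
apply_moves([
  {"offset": [-9,10.4,21],"rotation": [0,0,-0.073]},
  {"offset": [-9.8,9.7,21],"rotation": [0,0,-0.073]},
  {"offset": [-10.5,9,21],"rotation": [0,0,-0.073]},
  {"offset": [-11.2,8.2,21],"rotation": [0,0,-0.073]},
  {"offset": [-11.7,7.3,21],"rotation": [0,0,-0.073]},
  {"offset": [-12.2,6.5,21],"rotation": [0,0,-0.073]},
  {"offset": [-12.7,5.6,21],"rotation": [0,0,-0.073]},
  {"offset": [-13,4.6,21],"rotation": [0,0,-0.073]},
  {"offset": [-13.4,3.6,18],"rotation": [0,0,-0.073]},
  {"offset": [0,0,0],"rotation": [0,0,0]},
])

```text
time: 3.73
tool_pos: [0.592, -0.1375, 0.2175]
tool_rot: [3.136, 0.007, 2.216]
contact_force: [-2.5, 0.1, -0.7]
opening: 0.0918
```

Run:
```python
from h import *
p,W=wpic('w2.png')
for q in ['tail','lever_knob','lever_pivot','vise_base']:
    r=tip_of(q,p); print(q,[(np.round(x['location'],3).tolist(),round(x['score'],2)) for x in r[:2]])
plan([0.589,-0.127,0.126],[np.pi,0,2.199],vmax=24)
```

```text
tail [([0.624, 0.044, 0.094], 0.76), ([0.595, -0.129, 0.067], 0.5)]
lever_knob [([0.591, -0.13, 0.068], 0.86)]
lever_pivot [([0.537, -0.057, 0.045], 0.65), ([0.72, 0.098, 0.003], 0.41)]
vise_base []
n 5 rot/row [0.0021 0.0026 0.003 ]
[2.0, 0.2, 19.5]
[2.0, 0.3, 19.5]
[1.9, 0.3, 19.5]
[1.9, 0.3, 19.5]
[1.8, 0.4, 19.5]
```

View pics/w2.png

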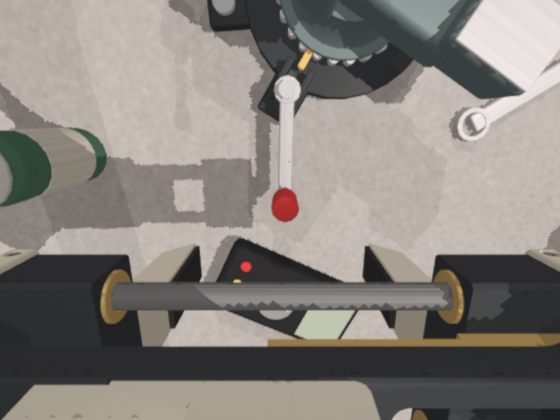

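The knob sits nearly centred between the fingers, at (285,205). Descending now.

Request:
apply_moves([
  {"offset": [1.6,0.6,19],"rotation": [0.002,0.0026,0]},
  {"offset": [1.6,0.6,19],"rotation": [0.002,0.0026,0]},
  {"offset": [1.6,0.6,19],"rotation": [0.002,0.0026,0]},
  {"offset": [1.6,0.6,19],"rotation": [0.002,0.0026,0]},
  {"offset": [1.6,0.6,12],"rotation": [0,0,0]},
  {"offset": [0,0,0],"rotation": [0,0,0]},
])

```text
time: 4.48
tool_pos: [0.5939, -0.1255, 0.145]
tool_rot: [3.128, 0.019, 2.21]
contact_force: [-0.5, 0.1, 0.1]
opening: 0.0915
```

Request:
apply_moves([
  {"offset": [0,0,0],"rotation": [0,0,0]},
  {"offset": [0,0,0],"rotation": [0,0,0]},
  {"offset": [0,0,0],"rotation": [0,0,0]},
  {"offset": [0,0,0],"rotation": [0,0,0]},
  {"offset": [0,0,0],"rotation": [0,0,0]},
  {"offset": [0,0,0],"rotation": [0,0,0]},
], grip=0.9, grip_force=12)

```text
time: 4.98
tool_pos: [0.5961, -0.1254, 0.1526]
tool_rot: [3.121, 0.028, 2.209]
contact_force: [0.3, 0.3, 0.1]
opening: 0.0559
```

Run:
```python
from h import *
s=observe();print(s['tool_pos'],s['tool_rot'],s['opening'],s['contact_force'],s['torque'])
p,W=wpic('w3.png')
r=tip_of('lever_knob',p); print(r[:1])
```

```text
[ 0.59606174 -0.12539626  0.15261087] [3.12138337 0.02814144 2.20945702] 0.05591486138294704 [0.30164727 0.30999756 0.11916868] [ 0.00175055 -0.09881227  0.02774809]
[{'location': [0.5926, -0.1292, 0.0695], 'score': 0.9}]
```

View pics/w3.png

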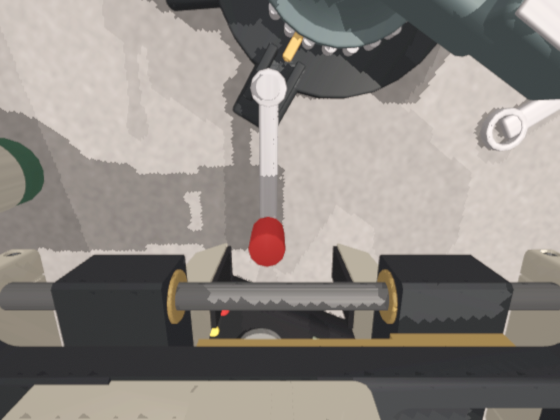

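Run:
```python
from h import *
plan([0.591,-0.130,0.124],[np.pi,0,2.199],vmax=7)
```

```text
n 5 rot/row [0.004  0.0055 0.0022]
[0.0, -1.5, 5.6]
[-0.0, -1.4, 5.6]
[-0.1, -1.4, 5.7]
[-0.1, -1.4, 5.7]
[-0.1, -1.4, 5.7]
```

Request:
apply_moves([
  {"offset": [0,-1.5,6.5],"rotation": [0.006,0.007,0.002]},
  {"offset": [0,-1.5,6.5],"rotation": [0.006,0.007,0.002]},
  {"offset": [0,-1.5,6.5],"rotation": [0.006,0.007,0.002]},
  {"offset": [0,-1.5,6.5],"rotation": [0.006,0.007,0.002]},
  {"offset": [0,-1.5,6.5],"rotation": [0.006,0.007,0]},
], grip=0.35)

```text
time: 5.5
tool_pos: [0.5902, -0.1306, 0.1176]
tool_rot: [-3.13, -0.009, 2.201]
contact_force: [-0.3, -1.1, -0.4]
opening: 0.0597
```

Request:
apply_moves([
  {"offset": [0,0,1],"rotation": [0.001,0.001,0]},
])

```text
time: 5.58
tool_pos: [0.5893, -0.1306, 0.1145]
tool_rot: [-3.126, -0.013, 2.2]
contact_force: [0.6, -0.7, -0.3]
opening: 0.0597
```

Request:
apply_moves([
  {"offset": [0,0,-3],"rotation": [-0.002,-0.002,0]},
  {"offset": [0,0,-3],"rotation": [-0.002,-0.002,0]},
])

```text
time: 5.75
tool_pos: [0.5887, -0.1306, 0.1187]
tool_rot: [-3.128, -0.012, 2.2]
contact_force: [-0.9, 0.1, 0.0]
opening: 0.0596
```

Request:
apply_moves([
  {"offset": [0,0,0],"rotation": [0,0,0]},
  {"offset": [0,0,0],"rotation": [0,0,0]},
])

```text
time: 5.92
tool_pos: [0.5891, -0.1307, 0.1198]
tool_rot: [-3.13, -0.011, 2.2]
contact_force: [-0.2, -0.1, -0.1]
opening: 0.0593
```

Request:
apply_moves([
  {"offset": [0,0,0],"rotation": [0,0,0]},
  {"offset": [0,0,0],"rotation": [0,0,0]},
  {"offset": [0,0,0],"rotation": [0,0,0]},
  {"offset": [0,0,0],"rotation": [0,0,0]},
  {"offset": [0,0,0],"rotation": [0,0,0]},
  {"offset": [0,0,0],"rotation": [0,0,0]},
  {"offset": [0,0,0],"rotation": [0,0,0]},
], grip=0.9, grip_force=10)

```text
time: 6.5
tool_pos: [0.5899, -0.1307, 0.1214]
tool_rot: [-3.132, -0.008, 2.2]
contact_force: [0.7, 0.1, -0.2]
opening: 0.0219
```

Run:
```python
from h import *
s=observe();print(s['tool_pos'],s['tool_rot'],s['opening'],s['contact_force'],s['torque'])
p,W=wpic('w4.png')
r=tip_of('lever_knob',p); print(r[:1])
```

```text
[ 0.58988154 -0.13065376  0.12144788] [-3.13171052 -0.00808788  2.20032213] 0.02188020753164518 [ 0.65832551  0.11044523 -0.18303718] [ 0.14454571 -0.28186732 -0.05713411]
[{'location': [0.5904, -0.1312, 0.0692], 'score': 0.68}]
```

View pics/w4.png

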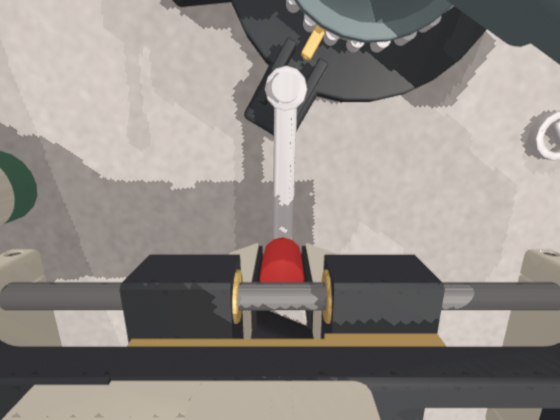

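Gripped at 21.9 mm, with the lever in line with the tool. Now I swing it open along the arc.

Request:
apply_moves([
  {"offset": [0.3,-7.8,0],"rotation": [0,0,0.087]},
  {"offset": [0.3,-7.8,0],"rotation": [0,0,0.087]},
  {"offset": [0.3,-7.8,0],"rotation": [0,0,0.087]},
  {"offset": [0.3,-7.8,0],"rotation": [0,0,0.087]},
])

```text
time: 6.93
tool_pos: [0.5622, -0.144, 0.1215]
tool_rot: [-3.13, -0.004, 1.843]
contact_force: [0.2, 0.7, -0.3]
opening: 0.0214
```

```bash
cat >> h.py <<'E'
PIV=np.array([0.5375,-0.0555]); AX=np.array([0.529,0.034])
def lev():
    s=observe(); d=s['tool_pos'][:2]-PIV; print('t',s['time'],'r',np.hypot(*d),'ang',np.degrees(np.arctan2(d[1],d[0])),'yaw-180',np.degrees(s['tool_rot'][2])-180,'z',s['tool_pos'][2],s['tool_rot'][:2],'F',s['contact_force'].round(1),'op',s['opening'])
E
python3 -c "
from h import *
lev()"
```

```text
t 6.9333 r 0.09183858698774147 ang -74.40902033669423 yaw-180 -74.41259622518939 z 0.12145422995282379 [-3.13007437 -0.00405013] F [ 0.2  0.7 -0.3] op 0.02143589984318538
```

Tracking is perfect, with 20° done.

Request:
apply_moves([
  {"offset": [0.3,-7.8,0],"rotation": [0,0,0.087]},
  {"offset": [0.3,-7.8,0],"rotation": [0,0,0.087]},
  {"offset": [0.3,-7.8,0],"rotation": [0,0,0.087]},
  {"offset": [0.3,-7.8,0],"rotation": [0,0,0.087]},
  {"offset": [0.3,-7.8,0],"rotation": [0,0,0.087]},
  {"offset": [0.3,-7.8,0],"rotation": [0,0,0.087]},
])

```text
time: 7.43
tool_pos: [0.5132, -0.1446, 0.1215]
tool_rot: [-3.128, 0.002, 1.295]
contact_force: [0.3, 2.2, -1.7]
opening: 0.0215
```

```bash
python3 -c "
from h import *
lev()"
```

```text
t 7.4333 r 0.09239445769772553 ang -105.2460820518319 yaw-180 -105.81079597769548 z 0.12148588873219489 [-3.12831522e+00  2.36860345e-03] F [ 0.3  2.2 -1.7] op 0.02151262704998976
```

Request:
apply_moves([
  {"offset": [0.1,-4,0],"rotation": [0,0,0.045]},
  {"offset": [0.1,-4,0],"rotation": [0,0,0.045]},
  {"offset": [0.1,-3,0],"rotation": [0,0,0.035]},
])

```text
time: 7.68
tool_pos: [0.5013, -0.1406, 0.1215]
tool_rot: [-3.128, 0.004, 1.16]
contact_force: [0.2, -0.7, -1.3]
opening: 0.0217
```

```bash
python3 -c "
from h import *
lev()"
```

```text
t 7.6833 r 0.09245212196816877 ang -113.07206730583565 yaw-180 -113.50854858664236 z 0.12151046106627425 [-3.12791366  0.00424556] F [ 0.2 -0.7 -1.3] op 0.021666281199457967
```

Request:
apply_moves([
  {"offset": [0,-2,0],"rotation": [0,0,0.02]},
  {"offset": [0,-2,0],"rotation": [0,0,0.01]},
])

```text
time: 7.85
tool_pos: [0.4985, -0.1393, 0.1217]
tool_rot: [-3.132, 0.004, 1.128]
contact_force: [9.7, -2.9, -9.9]
opening: 0.0218
```

```bash
python3 -c "
from h import *
lev()"
```

```text
t 7.85 r 0.09240995328180991 ang -114.97702369027958 yaw-180 -115.37645798865407 z 0.12167822757663287 [-3.13174516  0.00443301] F [ 9.7 -2.9 -9.9] op 0.021849093083173406
```

The force rises at the stop (~10 N), so the lever is fully open. I release and lift.

Request:
apply_moves([
  {"offset": [0,0,0],"rotation": [0,0,0]},
  {"offset": [0,0,0],"rotation": [0,0,0]},
  {"offset": [0,0,0],"rotation": [0,0,0]},
  {"offset": [0,0,0],"rotation": [0,0,0]},
], grip=0.4)

```text
time: 8.18
tool_pos: [0.4985, -0.1394, 0.1219]
tool_rot: [-3.132, 0.005, 1.129]
contact_force: [0.3, -0.0, 0.0]
opening: 0.0437
```

Request:
apply_moves([
  {"offset": [0,0,-10],"rotation": [0,0,0]},
  {"offset": [0,0,-20],"rotation": [0,0,0]},
  {"offset": [0,0,-25],"rotation": [0,0,0]},
  {"offset": [0,0,-25],"rotation": [0,0,0]},
  {"offset": [0,0,-25],"rotation": [0,0,0]},
])

```text
time: 8.6
tool_pos: [0.4966, -0.1381, 0.2275]
tool_rot: [-3.117, 0.005, 1.13]
contact_force: [0.3, -0.4, 1.1]
opening: 0.055
```

Run:
```python
from h import *
lev()
p,W=wpic('w5.png')
for q in ['tail','lever_knob','lever_pivot']:
    r=tip_of(q,p); print(q,[(np.round(x['location'],3).tolist(),round(x['score'],2)) for x in r[:2]])
d=np.array([.624,.0445])-AX; print(np.degrees(np.arctan2(d[1],d[0])))
plan([0.6265,0.0445,0.25],[np.pi,0,np.radians(6)],vmax=26,wmax=.1)
```

```text
t 8.6 r 0.09217310027557171 ang -116.30762213949038 yaw-180 -115.25518446555505 z 0.22754698170859572 [-3.11677301  0.00508751] F [ 0.3 -0.4  1.1] op 0.054990119742909
tail []
lever_knob [([0.5, -0.14, 0.068], 0.61)]
lever_pivot [([0.538, -0.056, 0.045], 0.71)]
6.307091934737665
n 11 rot/row [-0.0016  0.0014  0.0932]
[20.0, 3.5, -2.3]
[20.3, 1.6, -2.2]
[20.3, -0.3, -2.2]
[20.2, -2.2, -2.2]
[20.0, -4.0, -2.2]
[19.5, -5.9, -2.1]
[18.9, -7.7, -2.1]
[18.1, -9.4, -2.1]
[17.1, -11.0, -2.1]
[16.0, -12.6, -2.1]
[14.8, -14.0, -2.1]
```

View pics/w5.png

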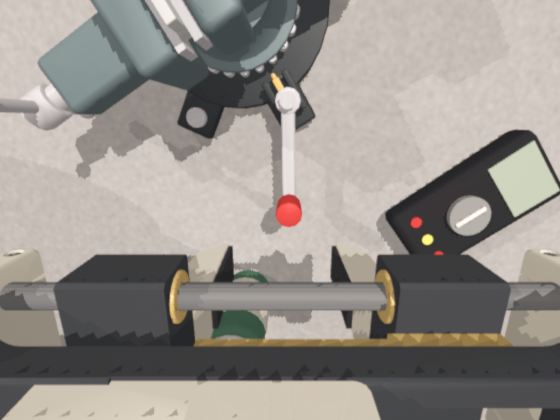

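The lever is open with its knob at (288,210), and the gripper is clear. I move to above the tail.

Request:
apply_moves([
  {"offset": [20,3.5,-10],"rotation": [-0.001,0.001,0.093]},
  {"offset": [20,1.6,-8],"rotation": [-0.001,0.001,0.093]},
  {"offset": [20,-0.3,-4],"rotation": [-0.001,0.001,0.093]},
  {"offset": [20,-2.2,-2],"rotation": [-0.001,0.001,0.093]},
  {"offset": [20,-4,-2],"rotation": [-0.001,0.001,0.093]},
  {"offset": [19.5,-5.9,-2],"rotation": [-0.001,0.001,0.093]},
  {"offset": [18.9,-7.7,-1],"rotation": [-0.001,0.001,0.093]},
  {"offset": [18,-9.4,0],"rotation": [-0.001,0.001,0.093]},
  {"offset": [17,-11,0],"rotation": [-0.001,0.001,0.093]},
  {"offset": [16,-12.6,0],"rotation": [-0.001,0.001,0.093]},
  {"offset": [13,-12,0],"rotation": [-0.001,0.001,0.08]},
  {"offset": [0,0,0],"rotation": [0,0,0]},
], grip=0)

```text
time: 9.8
tool_pos: [0.6254, 0.048, 0.2384]
tool_rot: [-3.131, 0.04, 0.067]
contact_force: [-0.3, -0.6, 0.2]
opening: 0.092
```

Run:
```python
from h import *
s=observe();print(s['tool_pos'],s['tool_rot'],s['opening'])
p,W=wpic('w6.png')
for q in ['tail','pointer']:
    r=tip_of(q,p); print(q,[(np.round(x['location'],3).tolist(),round(x['score'],2)) for x in r[:2]])
plan([0.6265,0.0445,0.145],[np.pi,0,np.radians(6)],vmax=20,wmax=.1)
```

```text
[0.62543713 0.04800543 0.23842536] [-3.13050981  0.04040437  0.06673876] 0.0919794769421621
tail [([0.627, 0.045, 0.094], 0.61), ([0.518, 0.105, 0.033], 0.61)]
pointer [([0.54, 0.1, 0.016], 0.65), ([0.519, 0.108, 0.036], 0.62)]
n 5 rot/row [-0.0022  0.0082 -0.0069]
[1.2, 0.4, 18.8]
[1.1, 0.3, 18.8]
[0.9, 0.3, 18.8]
[0.8, 0.3, 18.8]
[0.6, 0.2, 18.8]
```

View pics/w6.png

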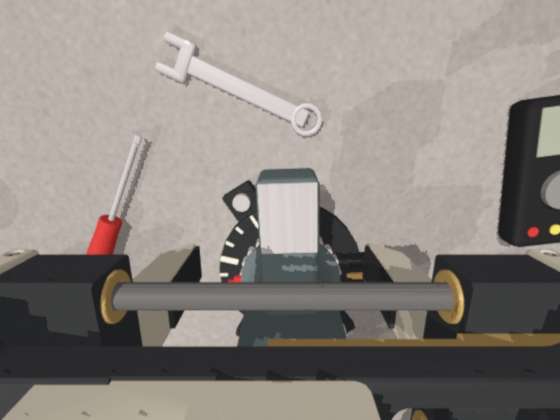

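The tail is centred between the fingers (columns 258–318), with ample clearance. Descending.

Request:
apply_moves([
  {"offset": [1,0.8,19],"rotation": [-0.002,0.009,-0.007]},
  {"offset": [1,0.8,19],"rotation": [-0.002,0.009,-0.007]},
  {"offset": [1,0.8,19],"rotation": [-0.002,0.009,-0.007]},
  {"offset": [1,0.8,19],"rotation": [-0.002,0.008,-0.007]},
  {"offset": [0.5,0.5,12],"rotation": [0,0.006,-0.007]},
  {"offset": [0,0,2],"rotation": [0,0,0]},
])

```text
time: 10.45
tool_pos: [0.6237, 0.0351, 0.1472]
tool_rot: [-3.141, -0.002, 0.111]
contact_force: [-0.5, 0.2, -0.3]
opening: 0.0918
```

Run:
```python
from h import *
plan([0.6265,0.0445,0.145],[np.pi,0,np.radians(6)],vmax=8,wmax=.1)
```

```text
n 2 rot/row [-0.0003 -0.0011  0.0034]
[1.9, -4.5, 1.1]
[1.9, -4.5, 1.1]
```

Request:
apply_moves([
  {"offset": [1.5,-4.5,1],"rotation": [0,0,0.003]},
  {"offset": [1.5,-4.5,1],"rotation": [0,0,0]},
  {"offset": [0,0,0],"rotation": [0,0,0]},
])

```text
time: 10.7
tool_pos: [0.6248, 0.0427, 0.1457]
tool_rot: [-3.141, -0.0, 0.107]
contact_force: [0.3, 0.3, -0.2]
opening: 0.0914
```

Request:
apply_moves([
  {"offset": [0,0,0],"rotation": [0,0,0]},
  {"offset": [0,0,0],"rotation": [0,0,0]},
  {"offset": [0,0,0],"rotation": [0,0,0]},
  {"offset": [0,0,0],"rotation": [0,0,0]},
  {"offset": [0,0,0],"rotation": [0,0,0]},
  {"offset": [0,0,0],"rotation": [0,0,0]},
  {"offset": [0,0,0],"rotation": [0,0,0]},
  {"offset": [0,0,0],"rotation": [0,0,0]},
], grip=0.6, grip_force=20)

```text
time: 11.37
tool_pos: [0.6264, 0.0441, 0.1495]
tool_rot: [-3.14, -0.007, 0.108]
contact_force: [0.2, 2.7, -0.7]
opening: 0.0477
```

```bash
cat >> h.py <<'E'
def vis():
    s=observe(); d=s['tool_pos'][:2]-AX; print('t',s['time'],'r',np.hypot(*d),'ang',np.degrees(np.arctan2(d[1],d[0])),'yaw',np.degrees(s['tool_rot'][2]),'z',s['tool_pos'][2],s['tool_rot'][:2],'F',s['contact_force'].round(1),'op',s['opening'])
E
python3 -c "
from h import *
vis()"
```

```text
t 11.3667 r 0.097925602681883 ang 5.924927793875569 yaw 6.189394936695839 z 0.14949181816796256 [-3.14047554 -0.00674863] F [ 0.2  2.7 -0.7] op 0.04774861831619265
```

Request:
apply_moves([
  {"offset": [-0.2,-6.8,0],"rotation": [0,0,-0.07]},
  {"offset": [-0.2,-6.8,0],"rotation": [0,0,-0.07]},
  {"offset": [-0.2,-6.8,0],"rotation": [0,0,-0.07]},
  {"offset": [-0.2,-6.8,0],"rotation": [0,0,-0.07]},
])

```text
time: 11.7
tool_pos: [0.6234, 0.0512, 0.1494]
tool_rot: [3.111, -0.002, 0.386]
contact_force: [6.5, -30.3, -4.7]
opening: 0.0536
```

```bash
python3 -c "
from h import *
vis()"
```

```text
t 11.7 r 0.09599614160509541 ang 10.338544341564418 yaw 22.13150476052107 z 0.1493997431278013 [ 3.11074447e+00 -1.76941509e-03] F [  6.5 -30.3  -4.7] op 0.05363395377164912
```

The tool turned but the tail didn't follow (30 N), so I stop and look.

Run:
```python
from h import *
p,W=wpic('w7.png')
s=observe(); print(s['contact_force'],s['torque'])
for n in ['top','side']:
    q=read_camera(n); save(q,n+'7.png')
    for k in ['tail','lever_knob','pointer','zero_line','jaw_bar']: print(n,k,[(np.round(x['location'],3).tolist(),round(x['score'],2)) for x in tip_of(k,q)[:1]])
    u=proj(q,[.53,.034,.07]).astype(int); print(u)
    im=cv2.imread('pics/'+n+'7.png'); x0,y0=max(u[0]-70,0),max(u[1]-60,0)
    cv2.imwrite('pics/'+n+'7z.png',cv2.resize(im[y0:y0+120,x0:x0+160],None,fx=5,fy=5,interpolation=cv2.INTER_CUBIC))
```

```text
[  8.4647616  -20.77652449  -5.43809655] [-3.19326662 -1.41368866 -0.29781723]
top tail [([0.625, 0.046, 0.101], 0.88)]
top lever_knob [([0.499, -0.136, 0.072], 0.56)]
top pointer []
top zero_line [([0.536, 0.106, 0.023], 0.83)]
top jaw_bar [([0.495, 0.063, 0.158], 0.65)]
[252 243]
side tail [([0.626, 0.048, 0.095], 0.89)]
side lever_knob [([0.496, -0.135, 0.066], 0.65)]
side pointer [([0.516, 0.101, 0.036], 0.65)]
side zero_line [([0.543, 0.104, 0.018], 0.6)]
side jaw_bar [([0.493, 0.06, 0.159], 0.82)]
[299 238]
```

View pics/w7.png

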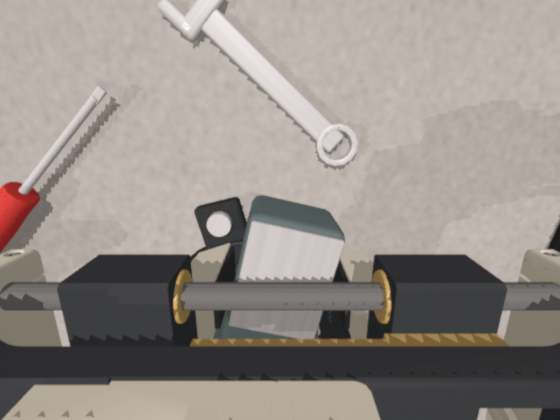

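View pics/top7z.png

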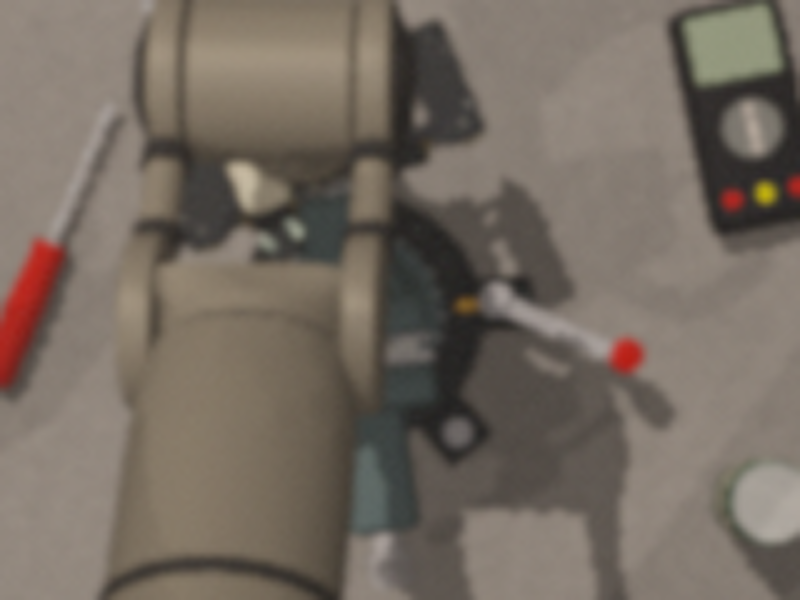

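View pics/side7z.png

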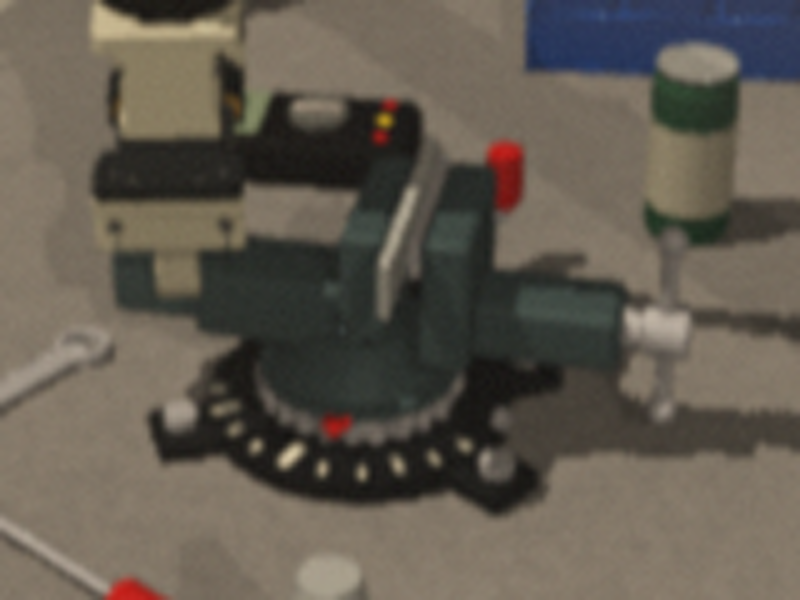

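The pointer is still near +1 (side view) and the lever is clearly open. The tool's yaw ran ahead of the tail. I take back some yaw and keep pushing tangentially, in short checks.

Request:
apply_moves([
  {"offset": [1,-5,0],"rotation": [0.01,0,0.04]},
  {"offset": [1,-5,0],"rotation": [0.01,0,0.04]},
])

```text
time: 12.52
tool_pos: [0.6255, 0.05, 0.1494]
tool_rot: [3.113, -0.006, 0.302]
contact_force: [5.7, -19.6, -4.0]
opening: 0.0508
```

```bash
python3 -c "
from h import *
vis();s=observe();print(s['torque'])"
```

```text
t 12.5167 r 0.0978127904678929 ang 9.41980877083407 yaw 17.274750870420768 z 0.14943797262115005 [ 3.11306796 -0.00565405] F [  5.7 -19.6  -4. ] op 0.05082984766142633
[-2.95726058 -0.87433478 -0.15674851]
```

Run:
```python
from h import *
q=read_camera('side'); save(q,'side8.png')
a=cv2.imread('pics/side1.png').astype(int);b=cv2.imread('pics/side8.png').astype(int)
def red(im):
    r=(im[...,2]>120)&(im[...,1]<70)&(im[...,0]<70); r[:255]=0; r[285:]=0; r[:,:275]=0; r[:,330:]=0
    y,x=np.nonzero(r); return x.mean(),y.mean(),len(x)
print(red(a),red(cv2.imread('pics/side7.png').astype(int)),red(b))
for j in (15,17,20,25,30):
    t=np.radians(81+j); print(j,proj(q,[*(AX+.066*np.array([np.cos(t),np.sin(t)])),.035]).round(1))
c=np.hstack([cv2.resize(cv2.imread('pics/side%d.png'%k)[210:290,240:370],None,fx=3,fy=4,interpolation=cv2.INTER_CUBIC) for k in (1,8)])
cv2.imwrite('pics/cmp8.png',c)
```

```text
(np.float64(294.8125), np.float64(262.3125), 16) (np.float64(296.09090909090907), np.float64(262.8181818181818), 11) (np.float64(295.73333333333335), np.float64(262.6), 15)
15 [294.  263.6]
17 [294.9 263.7]
20 [296.2 263.9]
25 [298.4 264. ]
30 [300.6 264.1]
```

View pics/cmp8.png

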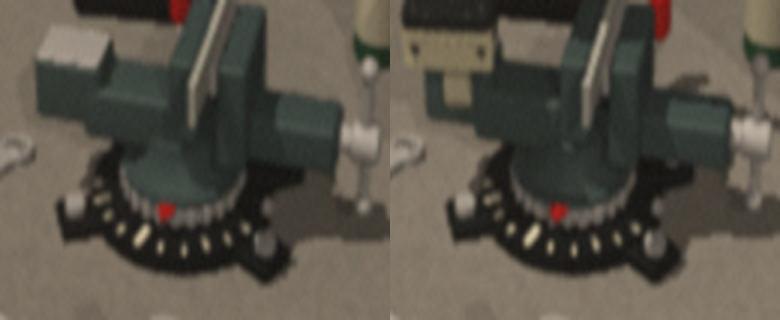

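```bash
python3 - <<'E'
import cv2,numpy as np
a=cv2.imread('pics/w2.png')[30:130,230:360]; b=cv2.imread('pics/w5.png')[40:140,220:350]
cv2.imwrite('pics/dog.png',np.hstack([cv2.resize(i,None,fx=3,fy=5.0*3/5,interpolation=cv2.INTER_CUBIC) for i in (a,b)]))
E
python3 -c "
from h import *
vis()"
```

```text
t 12.5667 r 0.0979113836042305 ang 9.392321813376409 yaw 17.10781216730704 z 0.14941703482324434 [ 3.11329793 -0.00580894] F [  6.7 -19.5  -3.7] op 0.050936908063964836
```

View pics/dog.png

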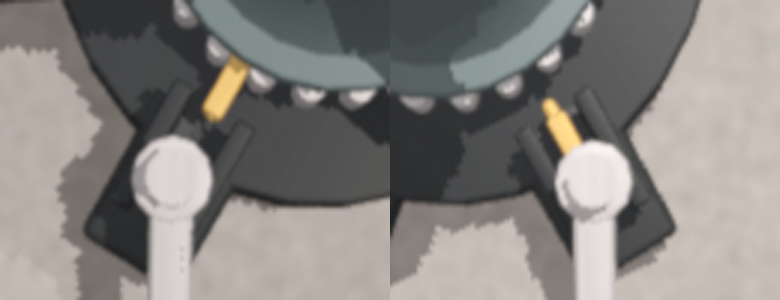

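View pics/side8.png

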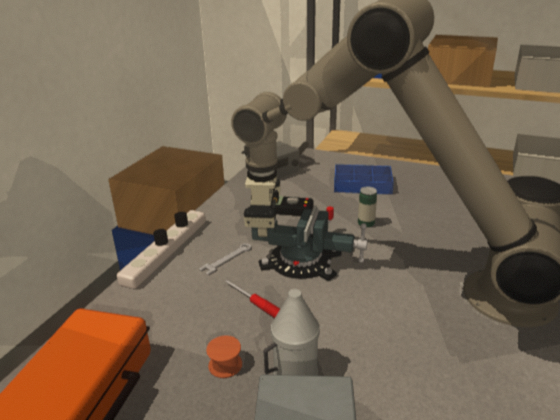

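The dog is well clear of the pins and no other part touches anything. The vise yields springily (~2°), so it's just short of passing the click. I push a bit harder.

Request:
apply_moves([
  {"offset": [1.2,-9,0],"rotation": [0,0,0.02]},
  {"offset": [1.2,-10,0],"rotation": [0,0,0]},
])

```text
time: 12.73
tool_pos: [0.6262, 0.053, 0.1488]
tool_rot: [3.089, -0.006, 0.272]
contact_force: [2.8, -38.4, -2.6]
opening: 0.0503
```

```bash
python3 -c "
from h import *
vis();s=observe();print(s['torque'])"
```

```text
t 12.7333 r 0.09901717348743026 ang 11.047337359346466 yaw 15.612687785982766 z 0.14877815547967316 [ 3.08915812 -0.00598227] F [  2.8 -38.4  -2.6] op 0.05031362369058887
[-5.74008341 -0.42512553 -0.57226753]
```

Run:
```python
from h import *
s=observe(); R=Ro.from_euler('xyz',s['tool_rot']).as_matrix(); g=s['tool_pos']+.047*R[:,2]; d=g[:2]-AX
print(g,np.degrees(np.arctan2(d[1],d[0])),s['qpos'],s['joint_efforts'])
q=read_camera('side'); save(q,'side9.png')
p,W=wpic('w9.png')
b=cv2.imread('pics/side9.png')
def red(im):
    im=im.astype(int); r=np.clip(im[...,2]-np.maximum(im[...,1],im[...,0])-25,0,None).astype(float); r[:255]=0; r[272:]=0; r[:,:284]=0; r[:,308:]=0
    y,x=np.mgrid[:420,:560]; return (x*r).sum()/r.sum(),(y*r).sum()/r.sum(),r.sum()
for k in (1,7,8,9): print(red(cv2.imread('pics/side%d.png'%k)))
s=observe(); print(s['contact_force'])
```

```text
[0.62711568 0.05067683 0.10184359] 9.646433773408008 [-0.01785992  0.65675333  1.41402552 -0.0559258   1.05073431  1.30791006] [ 23.65779519 -57.34577894 -20.91830492   9.45758432   0.62169543
  -0.50680602]
(np.float64(294.7738492328219), np.float64(262.3295530353569), np.float64(1499.0))
(np.float64(295.7840991976659), np.float64(262.7235594456601), np.float64(1371.0))
(np.float64(295.5752617801047), np.float64(262.54123036649213), np.float64(1528.0))
(np.float64(295.775956284153), np.float64(262.8105646630237), np.float64(1098.0))
[  4.83250559 -33.01309978  -3.7873708 ]
```

View pics/w9.png

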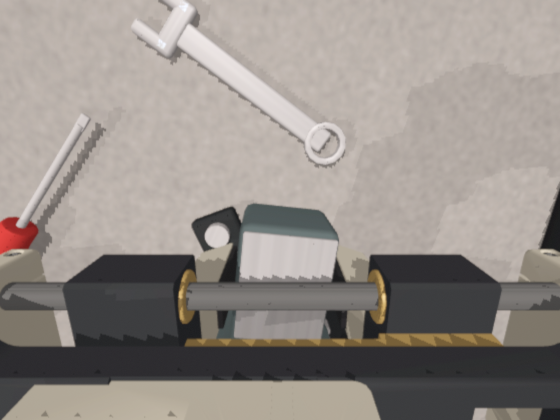

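The vise deflects ~2.3° and then holds firm even at ~38 N, which isn't how a 0.9 N m click should behave. I release, let it settle, and inspect before forcing anything.

Request:
apply_moves([
  {"offset": [0,0,0],"rotation": [0,0,0]},
  {"offset": [0,3,0],"rotation": [0,0,0]},
  {"offset": [0,0,0],"rotation": [0,0,0]},
  {"offset": [0,0,0],"rotation": [0,0,0]},
  {"offset": [0,0,0],"rotation": [0,0,0]},
], grip=0.2)

```text
time: 13.25
tool_pos: [0.6276, 0.0452, 0.1487]
tool_rot: [3.086, -0.005, 0.269]
contact_force: [0.1, 0.4, -0.3]
opening: 0.0731
```

Run:
```python
from h import *
vis()
plan([0.6265,0.0445,0.149],[np.pi,0,np.radians(6)],vmax=8,wmax=.05)
t=read_camera('top'); save(t,'top10.png'); q=read_camera('side'); save(q,'side10.png')
u=proj(q,[.53,.034,.05]).astype(int)
cv2.imwrite('pics/side10z.png',cv2.resize(cv2.imread('pics/side10.png')[180:300,230:390],None,fx=5,fy=5,interpolation=cv2.INTER_CUBIC))
for k in ['lever_knob']: print([x['location'] for x in tip_of(k,t)[:1]],[x['location'] for x in tip_of(k,q)[:1]])
```

```text
t 13.25 r 0.09927574037221747 ang 6.488943503345034 yaw 15.437838719790841 z 0.14871249898255806 [ 3.08609235 -0.00512801] F [ 0.1  0.4 -0.3] op 0.07307117105583591
n 4 rot/row [ 0.0137 -0.0024  0.0411]
[-0.3, 0.1, -0.1]
[-0.3, 0.1, -0.1]
[-0.3, 0.1, -0.1]
[-0.3, 0.1, -0.1]
[[0.5019, -0.1392, 0.064]] [[0.4995, -0.1362, 0.0633]]
```

View pics/side10z.png

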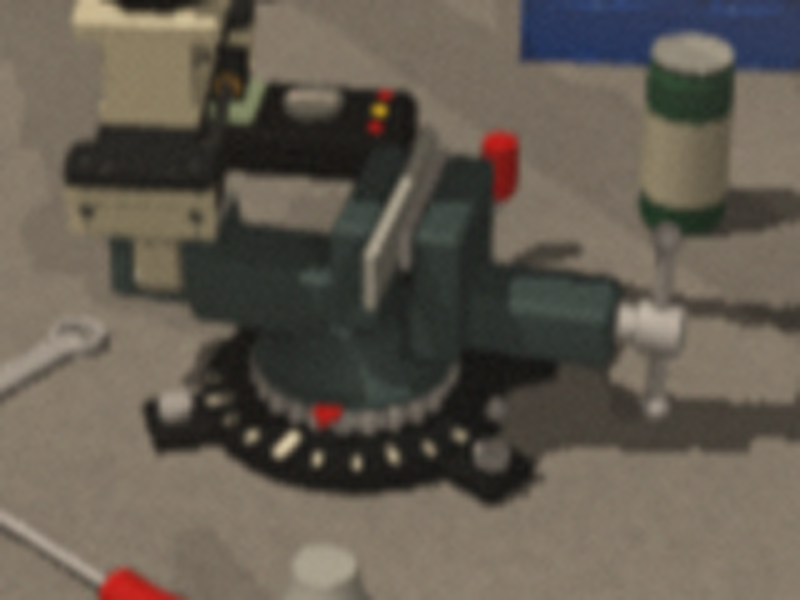

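Request:
apply_moves([
  {"offset": [0,0,0],"rotation": [0.013,-0.002,0.04]},
  {"offset": [0,0,0],"rotation": [0.013,-0.002,0.04]},
  {"offset": [0,0,0],"rotation": [0.013,-0.002,0.04]},
  {"offset": [0,0,0],"rotation": [0.013,-0.002,0.04]},
  {"offset": [0,0,0],"rotation": [0,0,0]},
])

```text
time: 13.87
tool_pos: [0.6272, 0.0479, 0.1489]
tool_rot: [3.141, -0.001, 0.106]
contact_force: [-0.2, -0.7, -0.1]
opening: 0.0736
```

Request:
apply_moves([
  {"offset": [0,0,0],"rotation": [0,0,0]},
  {"offset": [0,0,0],"rotation": [0,0,0]},
  {"offset": [0,0,0],"rotation": [0,0,0]},
  {"offset": [0,0,0],"rotation": [0,0,0]},
  {"offset": [0,0,0],"rotation": [0,0,0]},
], grip=0.55, grip_force=40)

```text
time: 14.28
tool_pos: [0.6275, 0.0462, 0.1487]
tool_rot: [3.135, -0.002, 0.112]
contact_force: [-0.5, -4.6, -0.7]
opening: 0.0476
```

```bash
cat >> h.py <<'E'
def ga():
    s=observe(); R=Ro.from_euler('xyz',s['tool_rot']).as_matrix(); g=s['tool_pos']+.047*R[:,2]; d=g[:2]-AX
    print('t',round(s['time'],2),'grasp r',np.hypot(*d).round(4),'ang',np.degrees(np.arctan2(d[1],d[0])).round(2),'yaw',np.degrees(s['tool_rot'][2]).round(2),'z',g[2].round(4),'rp',s['tool_rot'][:2].round(3),'F',s['contact_force'].round(1),'T',s['torque'].round(2),'op',s['opening'].round(4))
E
python3 -c "
from h import *
ga()"
```

```text
Traceback (most recent call last):
  File "h.py", line 29, in ga
    print('t',round(s['time'],2),'grasp r',np.hypot(*d).round(4),'ang',np.degrees(np.arctan2(d[1],d[0])).round(2),'yaw',np.degrees(s['tool_rot'][2]).round(2),'z',g[2].round(4),'rp',s['tool_rot'][:2].round(3),'F',s['contact_force'].round(1),'T',s['torque'].round(2),'op',s['opening'].round(4))
                                                                                                                                                                                                                                                                              ^^^^^^^^^^^^^^^^^^
AttributeError: 'float' object has no attribute 'round'
```

Request:
apply_moves([
  {"offset": [-0.1,-4.3,0],"rotation": [0,0,-0.044]},
  {"offset": [-0.1,-4.3,0],"rotation": [0,0,-0.044]},
])

```text
time: 14.45
tool_pos: [0.6261, 0.049, 0.1486]
tool_rot: [3.128, 0.001, 0.196]
contact_force: [-1.7, -17.9, 0.9]
opening: 0.0481
```

```bash
sed -i "s/s\['opening'\].round(4)/round(float(s['opening']),4)/" h.py
python3 -c "
from h import *
ga()"
```

```text
t 14.45 grasp r 0.0983 ang 8.43 yaw 11.2 z 0.1016 rp [3.128e+00 1.000e-03] F [ -1.7 -17.9   0.9] T [-2.28  0.28 -1.77] op 0.0481
```

Request:
apply_moves([
  {"offset": [-0.1,-4.3,0],"rotation": [0,0,-0.044]},
  {"offset": [-0.1,-4.3,0],"rotation": [0,0,-0.044]},
])

```text
time: 14.62
tool_pos: [0.6243, 0.0502, 0.1484]
tool_rot: [3.12, 0.006, 0.279]
contact_force: [1.0, -16.5, -1.2]
opening: 0.0494
```

```bash
python3 -c "
from h import *
ga()"
```

```text
t 14.62 grasp r 0.0965 ang 9.02 yaw 15.97 z 0.1014 rp [3.12  0.006] F [  1.  -16.5  -1.2] T [-1.99  0.14 -1.99] op 0.0494
```

Request:
apply_moves([
  {"offset": [0,4,0],"rotation": [0.01,0,0.07]},
  {"offset": [0,4,0],"rotation": [0.01,0,0.07]},
  {"offset": [-0.1,4,0],"rotation": [0,0,0.04]},
  {"offset": [-0.1,4.3,0],"rotation": [0,0,0.044]},
])

```text
time: 14.95
tool_pos: [0.623, 0.0407, 0.1478]
tool_rot: [-3.132, 0.013, 0.052]
contact_force: [-3.1, 15.8, 3.1]
opening: 0.0477
```

```bash
python3 -c "
from h import *
ga()"
```

```text
t 14.95 grasp r 0.0936 ang 4.38 yaw 2.99 z 0.1008 rp [-3.132  0.013] F [-3.1 15.8  3.1] T [1.91 0.2  1.3 ] op 0.0477
```

Request:
apply_moves([
  {"offset": [0,-5,0],"rotation": [0,0,-0.04]},
  {"offset": [0,-6,0],"rotation": [0,0,-0.04]},
  {"offset": [0,-6,0],"rotation": [0,0,-0.03]},
  {"offset": [0,-6,0],"rotation": [0,0,-0.02]},
  {"offset": [0,-6,0],"rotation": [0,0,-0.02]},
  {"offset": [0,-6,0],"rotation": [0,0,-0.02]},
  {"offset": [0,-6,0],"rotation": [0,0,-0.02]},
  {"offset": [0,-6,0],"rotation": [0,0,-0.02]},
])

```text
time: 15.62
tool_pos: [0.6215, 0.052, 0.1478]
tool_rot: [3.105, 0.013, 0.241]
contact_force: [5.3, -23.8, -2.4]
opening: 0.049
```

```bash
python3 -c "
from h import *
ga()
q=read_camera('side'); save(q,'side11.png')
q=read_camera('top'); save(q,'top11.png')
ga()"
```

```text
t 15.62 grasp r 0.0937 ang 9.94 yaw 13.82 z 0.1008 rp [3.105 0.013] F [  5.3 -23.8  -2.4] T [-1.8  -0.38 -1.8 ] op 0.049
t 15.72 grasp r 0.0938 ang 10.0 yaw 13.82 z 0.1009 rp [3.105 0.012] F [  4.2 -23.1  -1.6] T [-1.75 -0.38 -1.73] op 0.0488
```

View pics/top11.png

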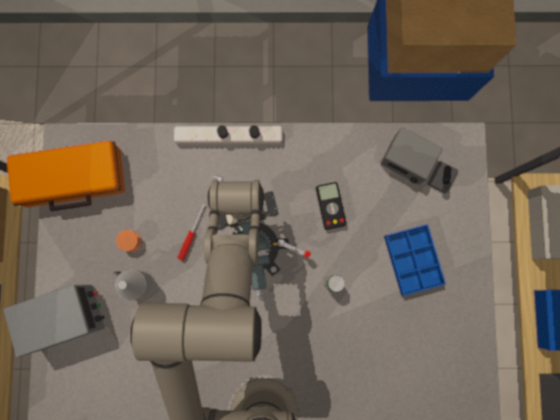

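The push is static at ~3.9 N m, and symmetric clockwise too. The vise behaves as if still held. I release, lift and inspect the lock closely.

Request:
apply_moves([
  {"offset": [0,3,0],"rotation": [0.01,0,0.04]},
  {"offset": [0,2,0],"rotation": [0.01,0,0.04]},
  {"offset": [0,0,0],"rotation": [0,0,0.02]},
  {"offset": [0,0,-1],"rotation": [0,0,0]},
  {"offset": [0,0,-20],"rotation": [0,0,0]},
  {"offset": [0,0,-30],"rotation": [0,0,0]},
  {"offset": [0,0,-30],"rotation": [0,0,0]},
  {"offset": [0,0,-30],"rotation": [0,0,0]},
], grip=0)

```text
time: 16.38
tool_pos: [0.6207, 0.0474, 0.2546]
tool_rot: [3.125, 0.026, 0.14]
contact_force: [0.4, -0.0, -0.5]
opening: 0.0912
```

Run:
```python
from h import *
ga()
plan([0.515,-0.15,0.27],[np.pi,0,1.3],vmax=30)
```

```text
t 16.38 grasp r 0.0915 ang 7.83 yaw 8.02 z 0.2077 rp [3.125 0.026] F [ 0.4 -0.  -0.5] T [ 0.03 -0.01  0.03] op 0.0912
n 11 rot/row [ 0.      0.003  -0.1054]
[-12.1, 16.4, -0.8]
[-13.7, 15.1, -0.8]
[-15.2, 13.6, -0.9]
[-16.6, 11.9, -0.9]
[-17.7, 10.1, -1.0]
[-18.7, 8.2, -1.0]
[-19.4, 6.1, -1.1]
[-20.0, 4.1, -1.2]
[-20.3, 1.9, -1.2]
[-20.4, -0.2, -1.3]
[-20.2, -2.3, -1.3]
```

Request:
apply_moves([
  {"offset": [-12,16.4,-1],"rotation": [0,0.003,-0.105]},
  {"offset": [-13.7,15,-1],"rotation": [0,0.003,-0.105]},
  {"offset": [-15,13.6,-1],"rotation": [0,0.003,-0.105]},
  {"offset": [-16.6,12,-1],"rotation": [0,0.003,-0.105]},
  {"offset": [-17.7,10,-1],"rotation": [0,0.003,-0.105]},
  {"offset": [-18.7,8,-1],"rotation": [0,0.003,-0.105]},
  {"offset": [-19.4,6,-1],"rotation": [0,0.003,-0.105]},
  {"offset": [-20,4,-1],"rotation": [0,0.003,-0.105]},
  {"offset": [-20,2,-1],"rotation": [0,0.003,-0.105]},
  {"offset": [-20,0,-1],"rotation": [0,0.003,-0.105]},
  {"offset": [-20,-2,-1],"rotation": [0,0.003,-0.1]},
  {"offset": [0,0,0],"rotation": [0,0,0]},
])

```text
time: 17.38
tool_pos: [0.5198, -0.1513, 0.28]
tool_rot: [3.123, -0.0, 1.379]
contact_force: [0.4, 0.4, 0.4]
opening: 0.0914
```

Run:
```python
from h import *
s=observe(); print(s['tool_pos'],s['tool_rot'],s['time'])
p,W=wpic('w12.png')
for q in ['lever_knob','lever_pivot','vise_base']:
    r=tip_of(q,p); print(q,[(np.round(x['location'],3).tolist(),round(x['score'],2)) for x in r[:2]])
im=cv2.imread('pics/w12.png'); cv2.imwrite('pics/w12z.png',cv2.resize(im[0:200,170:430],None,fx=3,fy=3,interpolation=cv2.INTER_CUBIC))
```

```text
[ 0.51978307 -0.15125299  0.28000534] [ 3.12251091e+00 -2.98270255e-04  1.37911896e+00] 17.3833
lever_knob [([0.503, -0.14, 0.066], 0.67)]
lever_pivot [([0.535, -0.058, 0.043], 0.65)]
vise_base [([0.53, 0.035, -0.0], 0.76)]
```

View pics/w12z.png

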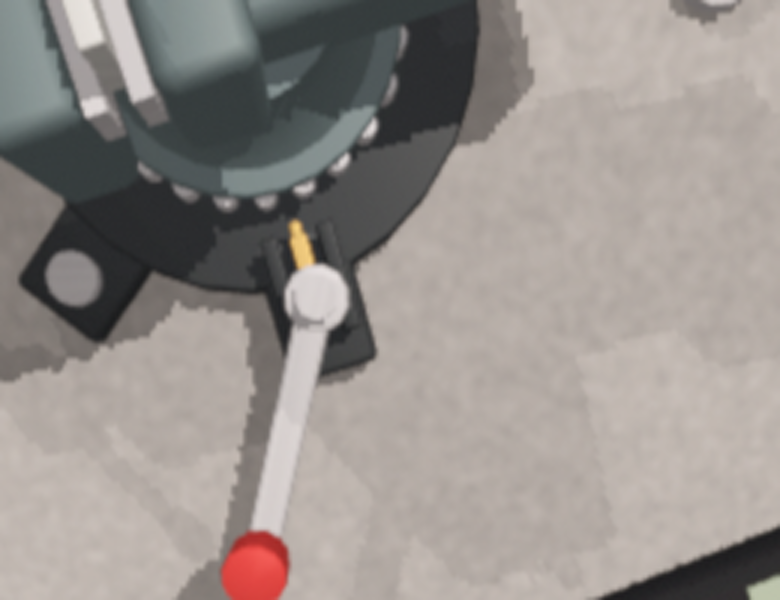

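The lock looks properly open. The lever lies ~30° past the rail axis and the gold dog tip (294,225) is ~8 mm clear of the pins. I go back and push the tail further out (larger arm), this time slowly with one finger.

Run:
```python
from h import *
def red(im):
    im=im.astype(int); r=np.clip(im[...,2]-np.maximum(im[...,1],im[...,0])-25,0,None).astype(float); r[:255]=0; r[272:]=0; r[:,:284]=0; r[:,308:]=0
    y,x=np.mgrid[:420,:560]; return (x*r).sum()/r.sum(),(y*r).sum()/r.sum(),r.sum()
q=read_camera('side'); save(q,'side12.png')
for k in (1,8,9,10,11,12): print(k,red(cv2.imread('pics/side%d.png'%k)))
t=read_camera('top'); save(t,'top12.png')
a=cv2.imread('pics/top1.png')[190:310,190:340]; b=cv2.imread('pics/top12.png')[190:310,190:340]
cv2.imwrite('pics/cmp12.png',np.hstack([cv2.resize(i,None,fx=2.6,fy=4,interpolation=cv2.INTER_CUBIC) for i in (a,b)]))
plan([0.646,0.046,0.24],[np.pi,0,np.radians(6)],vmax=28)
```

```text
1 (np.float64(294.7738492328219), np.float64(262.3295530353569), np.float64(1499.0))
8 (np.float64(295.5752617801047), np.float64(262.54123036649213), np.float64(1528.0))
9 (np.float64(295.775956284153), np.float64(262.8105646630237), np.float64(1098.0))
10 (np.float64(294.8046048537648), np.float64(262.3714996888612), np.float64(1607.0))
11 (np.float64(295.9256544502618), np.float64(262.8722513089005), np.float64(955.0))
12 (np.float64(294.774378585086), np.float64(262.3409815168897), np.float64(1569.0))
n 12 rot/row [ 0.0012 -0.0012  0.1058]
[17.9, 7.0, 3.5]
[18.5, 5.1, 3.4]
[19.0, 3.1, 3.4]
[19.2, 1.1, 3.4]
[19.2, -1.0, 3.4]
[19.0, -3.0, 3.3]
[18.6, -5.0, 3.3]
[17.9, -6.9, 3.3]
[17.1, -8.7, 3.3]
[16.1, -10.5, 3.3]
[14.9, -12.1, 3.3]
[13.5, -13.6, 3.3]
```

View pics/cmp12.png

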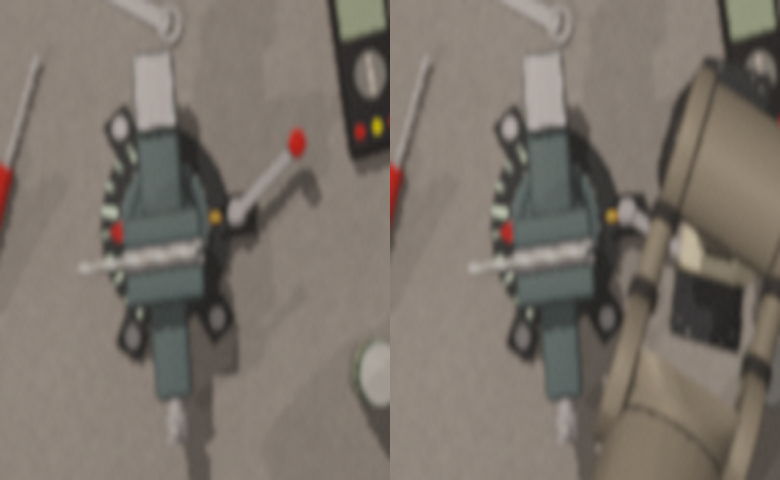

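The vise springs back exactly to click +1 each time and its deflection grows with load, so this looks like a stiff click. I pinch further out with a firmer grip.

Request:
apply_moves([
  {"offset": [18,7,3],"rotation": [0.001,-0.001,0.105]},
  {"offset": [18.5,5,3],"rotation": [0.001,-0.001,0.105]},
  {"offset": [19,3,3],"rotation": [0.001,-0.001,0.105]},
  {"offset": [19,1,3],"rotation": [0.001,-0.001,0.105]},
  {"offset": [19,-1,3],"rotation": [0.001,-0.001,0.105]},
  {"offset": [19,-3,3],"rotation": [0.001,-0.001,0.105]},
  {"offset": [18.6,-5,3],"rotation": [0.001,-0.001,0.105]},
  {"offset": [18,-7,3],"rotation": [0.001,-0.001,0.105]},
  {"offset": [17,-8.7,3],"rotation": [0.001,-0.001,0.105]},
  {"offset": [16,-10.5,3],"rotation": [0.001,-0.001,0.105]},
  {"offset": [15,-12,3],"rotation": [0.001,-0.001,0.105]},
  {"offset": [10,-9,3],"rotation": [0.001,-0.001,0.08]},
])

```text
time: 18.68
tool_pos: [0.6522, 0.0572, 0.2416]
tool_rot: [3.14, -0.001, 0.084]
contact_force: [-0.2, 0.3, -0.2]
opening: 0.0916
```

Request:
apply_moves([
  {"offset": [0,0,0],"rotation": [0,0,0]},
])

```text
time: 18.77
tool_pos: [0.6528, 0.0604, 0.2402]
tool_rot: [3.141, -0.0, 0.083]
contact_force: [-0.5, -0.2, 0.6]
opening: 0.0918
```

Run:
```python
from h import *
ga()
plan([0.646,0.046,0.141],[np.pi,0,np.radians(6)],vmax=18)
```

```text
t 18.77 grasp r 0.1266 ang 12.05 yaw 4.78 z 0.1932 rp [ 3.141 -0.   ] F [-0.5 -0.2  0.6] T [ 0.08  0.09 -0.01] op 0.0918
n 6 rot/row [ 0.0001 -0.0001 -0.0036]
[-1.3, 2.3, 16.5]
[-1.3, 2.3, 16.5]
[-1.4, 2.3, 16.5]
[-1.4, 2.3, 16.5]
[-1.4, 2.3, 16.5]
[-1.4, 2.3, 16.5]
```

Request:
apply_moves([
  {"offset": [-2,5,8],"rotation": [0,0,-0.004]},
  {"offset": [-2,5,16],"rotation": [0,0,-0.004]},
  {"offset": [-2,3,18],"rotation": [0,0,-0.004]},
  {"offset": [-1,1,18],"rotation": [0,0,-0.004]},
  {"offset": [-1,0,18],"rotation": [0,0,-0.004]},
  {"offset": [0,0,12],"rotation": [0,0,0]},
  {"offset": [0,0,0],"rotation": [0,0,0]},
])

```text
time: 19.35
tool_pos: [0.6424, 0.0433, 0.1449]
tool_rot: [3.139, 0.001, 0.124]
contact_force: [-0.9, 0.2, 0.9]
opening: 0.0921
```

Run:
```python
from h import *
ga()
plan([0.646,0.046,0.141],[np.pi,0,np.radians(6)],vmax=8)
```

```text
t 19.35 grasp r 0.1137 ang 4.63 yaw 7.11 z 0.0979 rp [3.139e+00 1.000e-03] F [-0.9  0.2  0.9] T [0.08 0.06 0.01] op 0.0921
n 1 rot/row [0.0025 0.001  0.0194]
[3.9, -2.2, 3.9]
```

Good. Close with a firm grip.

Request:
apply_moves([
  {"offset": [3,-2,2],"rotation": [0.002,0,0.018]},
  {"offset": [0,0,0],"rotation": [0,0,0]},
  {"offset": [0,0,0],"rotation": [0,0,0]},
  {"offset": [0,0,0],"rotation": [0,0,0]},
  {"offset": [0,0,0],"rotation": [0,0,0]},
  {"offset": [0,0,0],"rotation": [0,0,0]},
  {"offset": [0,0,0],"rotation": [0,0,0]},
  {"offset": [0,0,0],"rotation": [0,0,0]},
], grip=0.6, grip_force=60)

```text
time: 20.02
tool_pos: [0.6456, 0.0458, 0.146]
tool_rot: [-3.14, -0.004, 0.107]
contact_force: [1.3, 2.4, -3.8]
opening: 0.0474
```

Request:
apply_moves([
  {"offset": [-0.2,-6,0],"rotation": [0,0,-0.05]},
  {"offset": [-0.2,-7,0],"rotation": [0,0,-0.05]},
  {"offset": [-0.2,-8,0],"rotation": [0,0,-0.05]},
])

```text
time: 20.27
tool_pos: [0.6431, 0.0546, 0.1457]
tool_rot: [3.126, -0.001, 0.248]
contact_force: [2.3, -32.0, -4.9]
opening: 0.0486
```

Run:
```python
from h import *
ga()
```

```text
t 20.27 grasp r 0.116 ang 9.88 yaw 14.22 z 0.0987 rp [ 3.126e+00 -1.000e-03] F [  2.3 -32.   -4.9] T [-3.93 -0.17 -2.26] op 0.0486
```

```bash
cat >> h.py <<'E'
def red(im):
    im=im.astype(int); r=np.clip(im[...,2]-np.maximum(im[...,1],im[...,0])-25,0,None).astype(float); r[:255]=0; r[275:]=0; r[:,:280]=0; r[:,312:]=0
    y,x=np.mgrid[:420,:560]; return (x*r).sum()/r.sum(),(y*r).sum()/r.sum(),r.sum()
E
python3 - <<'E'
from h import *
q=read_camera('side'); save(q,'side13.png'); print(red(cv2.imread('pics/side13.png')))
ga()
cv2.imwrite('pics/side13z.png',cv2.resize(cv2.imread('pics/side13.png')[180:300,230:390],None,fx=5,fy=5,interpolation=cv2.INTER_CUBIC))
E
```

```text
(np.float64(296.13235294117646), np.float64(262.5378959276018), np.float64(1768.0))
t 20.32 grasp r 0.116 ang 9.99 yaw 14.39 z 0.0987 rp [ 3.126e+00 -1.000e-03] F [  3.1 -24.4  -3. ] T [-2.81 -0.03 -2.09] op 0.0484
```

View pics/side13z.png

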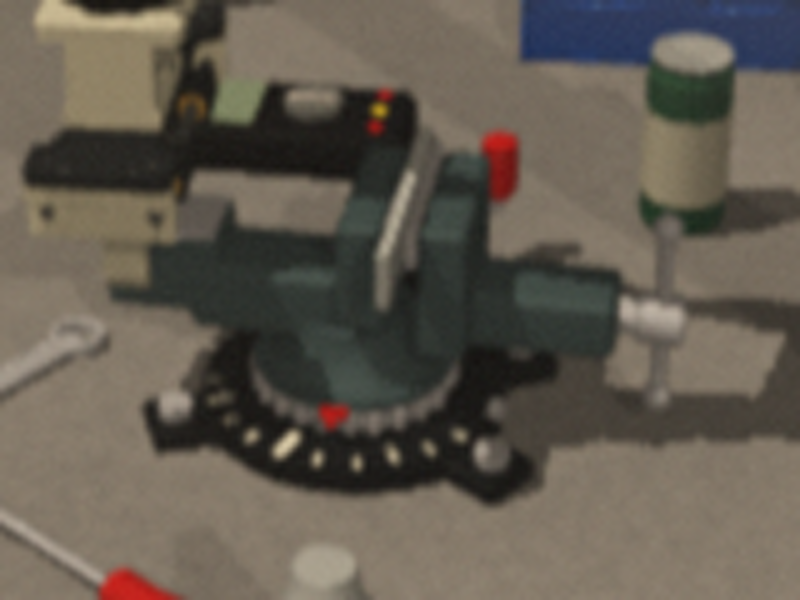

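Request:
apply_moves([
  {"offset": [0,2,0],"rotation": [0.005,0,0.05]},
  {"offset": [0,2,0],"rotation": [0.005,0,0.05]},
  {"offset": [0,0,0],"rotation": [0,0,0.03]},
  {"offset": [0,0,0],"rotation": [0,0,0]},
], grip=0.3)

```text
time: 20.65
tool_pos: [0.6445, 0.0455, 0.1463]
tool_rot: [3.132, -0.003, 0.111]
contact_force: [-0.3, -0.0, -0.2]
opening: 0.0637
```

Request:
apply_moves([
  {"offset": [0,-4,0],"rotation": [0,0,0]},
  {"offset": [0,-4,0],"rotation": [0,0,0]},
  {"offset": [0,-4,0],"rotation": [0,0,0]},
  {"offset": [0,-4,0],"rotation": [0,0,0]},
  {"offset": [0,-4,0],"rotation": [0,0,0]},
  {"offset": [0,-4,0],"rotation": [0,0,0]},
])

```text
time: 21.15
tool_pos: [0.6436, 0.0594, 0.1459]
tool_rot: [3.11, -0.004, 0.117]
contact_force: [1.6, -18.6, -2.0]
opening: 0.0642
```

Run:
```python
from h import *
ga()
q=read_camera('side'); save(q,'side14.png'); print(red(cv2.imread('pics/side14.png')))
p,W=wpic('w14.png')
ga()
```

```text
t 21.15 grasp r 0.1175 ang 11.75 yaw 6.71 z 0.0989 rp [ 3.11  -0.004] F [  1.6 -18.6  -2. ] T [-2.72 -0.22  0.02] op 0.0642
(np.float64(295.2834691501746), np.float64(262.3614668218859), np.float64(1718.0))
t 21.25 grasp r 0.1175 ang 11.81 yaw 6.72 z 0.099 rp [ 3.11  -0.004] F [  1.7 -18.   -1.7] T [-2.47 -0.24  0.03] op 0.0643
```

View pics/w14.png

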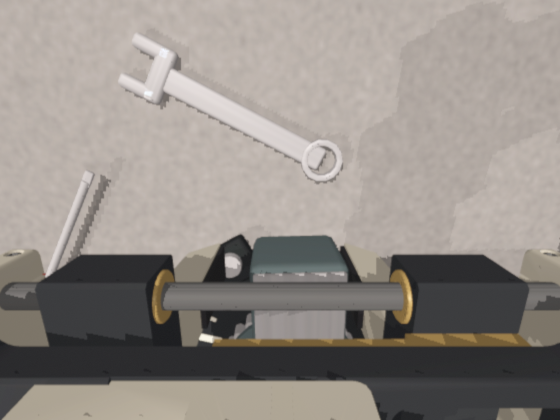

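Run:
```python
from h import *
p=read_camera('wrist')
def Wof(pos,rpy):
    T=np.eye(4);T[:3,:3]=Ro.from_euler('xyz',rpy).as_matrix();T[:3,3]=pos; return T@p['tool_from_camera']
W=Wof([.51978307,-.15125299,.28000534],[3.12251091,-2.98e-4,1.37911896])
def P(x,y,z): return ray(p,W,170+x/3,y/3,z)[:2]
k=P(257,568,.085); v=P(317,298,.046); print('knob',k,'piv',v,np.degrees(np.arctan2(*(k-v)[::-1])),np.hypot(*(k-v)))
# dog/rails/pins
print('dogtip',np.hypot(*(P(294,225,.035)-AX)),'dogbase',np.hypot(*(P(304,262,.035)-AX)))
for z in (.03,.04): print('pins',[round(np.hypot(*(P(x,y,z)-AX)),4) for x,y in ((304,185),(266,198),(340,162),(226,202))])
a=P(265,245,.04);b=P(290,340,.04); print('rail ang',np.degrees(np.arctan2(*(b-a)[::-1])), 'axis->piv', np.degrees(np.arctan2(*(v-AX)[::-1])), np.hypot(*(v-AX)))
# w1 home
W1=np.load('W1.npy')
def P1(x,y,z): return ray(p,W1,150+x/2.8,20+y/2.5,z)[:2]
k=P1(540,540,.08); v=P1(433,413,.046); print('home knob',k,'piv',v,np.degrees(np.arctan2(*(k-v)[::-1])),np.hypot(*(k-v)))
print('dogtip home',np.hypot(*(P1(427,366,.035)-AX)))
```

```text
knob [ 0.50213152 -0.13435615] piv [ 0.53745924 -0.05561138] -114.16271145309256 0.08630635059127037
dogtip 0.06475098954837559 dogbase 0.07691260996284134
pins [np.float64(0.0534), np.float64(0.0537), np.float64(0.0536), np.float64(0.0547)]
pins [np.float64(0.055), np.float64(0.0554), np.float64(0.0549), np.float64(0.0562)]
rail ang -86.26945058525654 axis->piv -84.60730698497834 0.09000977060886464
home knob [ 0.59026243 -0.12475543] piv [ 0.53635067 -0.05423617] -52.602202237062166 0.08876623633438867
dogtip home 0.061370279936692695
```

A single finger at 18 N static also deflects it only ~1°, and pulling it 3.5 cm further out changes nothing. The visuals still say unlocked: lever at -114°, dog tip at r 65 mm, pins at r ≤57 mm. Before forcing anything, I go back to the lever, feel its stop again and work it.

Request:
apply_moves([
  {"offset": [0,4,0],"rotation": [0.01,0,0]},
  {"offset": [0,4,0],"rotation": [0.01,0,0]},
  {"offset": [0,3,-10],"rotation": [0.01,0,0]},
  {"offset": [0,0,-30],"rotation": [0,0,0]},
  {"offset": [0,0,-30],"rotation": [0,0,0]},
  {"offset": [0,0,-25],"rotation": [0,0,0]},
], grip=0.1)

```text
time: 21.8
tool_pos: [0.6417, 0.0495, 0.2389]
tool_rot: [-3.137, 0.01, 0.121]
contact_force: [1.1, 0.6, -0.7]
opening: 0.0826
```

Run:
```python
from h import *
ga(); q=read_camera('side'); save(q,'side15.png'); print(red(cv2.imread('pics/side15.png')))
plan([0.5015,-0.137,0.235],[np.pi,0,np.radians(180-114.3)],vmax=28)
```

```text
t 21.8 grasp r 0.1132 ang 7.93 yaw 6.95 z 0.192 rp [-3.137  0.01 ] F [ 1.1  0.6 -0.7] T [ 0.01  0.01 -0.04] op 0.0826
(np.float64(294.76293103448273), np.float64(262.32820197044333), np.float64(1624.0))
n 9 rot/row [-0.0004 -0.0002 -0.1139]
[-18.2, 18.7, 1.1]
[-20.2, 16.5, 1.1]
[-21.9, 14.1, 1.1]
[-23.4, 11.5, 1.1]
[-24.5, 8.8, 1.1]
[-25.4, 5.9, 1.1]
[-25.9, 3.0, 1.1]
[-26.1, 0.0, 1.1]
[-25.9, -2.9, 1.1]
```

Request:
apply_moves([
  {"offset": [-18,18.7,0],"rotation": [0,0,-0.113]},
  {"offset": [-20,16.5,0],"rotation": [0,0,-0.113]},
  {"offset": [-22,14,0],"rotation": [0,0,-0.113]},
  {"offset": [-23.4,11.5,0],"rotation": [0,0,-0.113]},
  {"offset": [-24.5,8.8,0],"rotation": [0,0,-0.113]},
  {"offset": [-25.4,6,0],"rotation": [0,0,-0.113]},
  {"offset": [-26,3,0],"rotation": [0,0,-0.113]},
  {"offset": [-22,0,2],"rotation": [0,0,-0.113]},
  {"offset": [-15,-2,2],"rotation": [0,0,-0.1]},
  {"offset": [0,0,0],"rotation": [0,0,0]},
], grip=0.2)

```text
time: 22.68
tool_pos: [0.5109, -0.1268, 0.2513]
tool_rot: [3.125, -0.017, 1.189]
contact_force: [-0.0, -0.1, -0.2]
opening: 0.0735
```

Run:
```python
from h import *
lev()
p,W=wpic('w16.png')
r=tip_of('lever_knob',p); print([(np.round(x['location'],4).tolist(),round(x['score'],2)) for x in r[:2]])
plan([0.5015,-0.137,0.123],[np.pi,0,np.radians(180-114.3)],vmax=18)
```

```text
t 22.6833 r 0.07612165130645704 ang -110.41775009680707 yaw-180 -111.88966025863878 z 0.2513423773978464 [ 3.12483937 -0.01665565] F [-0.  -0.1 -0.2] op 0.07349060763529061
[([0.5029, -0.1384, 0.0668], 0.83), ([0.53, 0.0361, -0.0007], 0.73)]
n 8 rot/row [ 0.0022 -0.0022  0.0044]
[-2.1, -1.0, 16.0]
[-2.1, -1.0, 16.0]
[-2.1, -0.9, 16.0]
[-2.1, -0.9, 16.1]
[-2.0, -0.8, 16.1]
[-2.0, -0.8, 16.1]
[-2.0, -0.7, 16.1]
[-1.9, -0.7, 16.1]
```

View pics/w16.png

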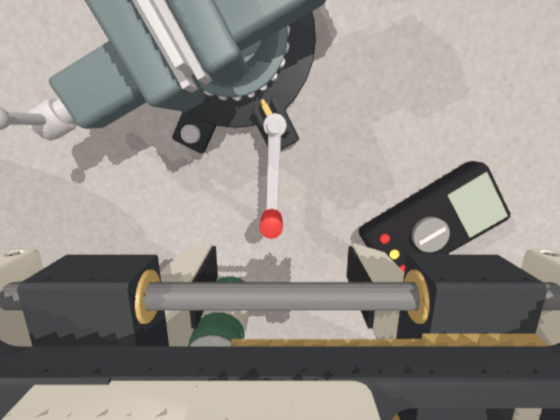

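Request:
apply_moves([
  {"offset": [-2,-1,16],"rotation": [0.002,-0.002,0.004]},
  {"offset": [-2,-1,17],"rotation": [0.002,-0.002,0.004]},
  {"offset": [-2,-1,17],"rotation": [0.002,-0.002,0.004]},
  {"offset": [-2,-1,17],"rotation": [0.002,-0.002,0.004]},
  {"offset": [-2,-1,17],"rotation": [0.002,-0.002,0.004]},
  {"offset": [-2,-0.5,17],"rotation": [0.002,-0.002,0.004]},
  {"offset": [-1.5,-0.5,12],"rotation": [0.002,0,0.004]},
  {"offset": [0,0,4],"rotation": [0,0,0]},
])

```text
time: 23.45
tool_pos: [0.5126, -0.1266, 0.1351]
tool_rot: [3.125, -0.012, 1.14]
contact_force: [-0.4, -0.2, 0.0]
opening: 0.0735
```

Run:
```python
from h import *
lev()
plan([0.5015,-0.138,0.122],[np.pi,0,np.radians(180-114.3)],vmax=10)
```

```text
t 23.45 r 0.07529927114899118 ang -109.32931155422607 yaw-180 -114.68025211424397 z 0.13506222559161848 [ 3.12523338 -0.01219877] F [-0.4 -0.2  0. ] op 0.07345741822995429
n 3 rot/row [ 0.0055 -0.004  -0.0022]
[-5.1, -1.8, 4.3]
[-5.0, -1.8, 4.3]
[-5.0, -1.8, 4.3]
```

Request:
apply_moves([
  {"offset": [-5.5,-2,4.5],"rotation": [0.005,-0.004,0]},
  {"offset": [-5.5,-2,4.5],"rotation": [0.005,-0.004,0]},
  {"offset": [-4,-1.8,3],"rotation": [0.004,-0.004,0]},
  {"offset": [0,0,0],"rotation": [0,0,0]},
])

```text
time: 23.78
tool_pos: [0.5022, -0.1364, 0.1225]
tool_rot: [3.139, 0.0, 1.14]
contact_force: [-0.0, -0.1, 0.4]
opening: 0.0736
```

Request:
apply_moves([
  {"offset": [0,0,0],"rotation": [0,0,0]},
  {"offset": [0,0,0],"rotation": [0,0,0]},
  {"offset": [0,0,0],"rotation": [0,0,0]},
  {"offset": [0,0,0],"rotation": [0,0,0]},
  {"offset": [0,0,0],"rotation": [0,0,0]},
  {"offset": [0,0,0],"rotation": [0,0,0]},
  {"offset": [0,0,0],"rotation": [0,0,0]},
  {"offset": [0,0,0],"rotation": [0,0,0]},
], grip=0.9, grip_force=12)

```text
time: 24.45
tool_pos: [0.5031, -0.1371, 0.125]
tool_rot: [3.135, -0.0, 1.138]
contact_force: [-1.5, -1.2, -0.2]
opening: 0.0252
```

Run:
```python
from h import *
lev(); print(observe()['torque'])
```

```text
t 24.45 r 0.08854712153819518 ang -112.85736345233542 yaw-180 -114.7881944987363 z 0.12498688848603215 [ 3.13528915e+00 -1.15225311e-04] F [-1.5 -1.2 -0.2] op 0.02523082251087693
[-0.0552726   0.29638    -0.05137498]
```

Still closing. Then I press clockwise at the stop in small steps.

Request:
apply_moves([
  {"offset": [0,0,0],"rotation": [0,0,0]},
  {"offset": [0,0,0],"rotation": [0,0,0]},
])

```text
time: 24.62
tool_pos: [0.5029, -0.1371, 0.125]
tool_rot: [3.136, 0.0, 1.138]
contact_force: [0.8, -0.2, 0.6]
opening: 0.0215
```

Request:
apply_moves([
  {"offset": [0,-3,0],"rotation": [0,0,0.01]},
  {"offset": [0,-3,0],"rotation": [0,0,0.01]},
  {"offset": [0,-4,0],"rotation": [0,0,0.01]},
])

```text
time: 24.87
tool_pos: [0.4984, -0.1352, 0.1254]
tool_rot: [3.121, -0.001, 1.105]
contact_force: [19.4, -7.8, -17.0]
opening: 0.0222
```

Run:
```python
from h import *
lev(); print(observe()['torque'])
q=read_camera('side'); print(red(cv2.cvtColor(q['img'],cv2.COLOR_RGB2BGR)))
```

```text
t 24.8667 r 0.08876351789031275 ang -116.15467150637433 yaw-180 -116.68187793759463 z 0.12535840294509248 [ 3.12148003e+00 -7.37763210e-04] F [ 19.4  -7.8 -17. ] op 0.022152787346357724
[-1.11414981 -2.89302419  0.08495509]
(np.float64(294.7737135771854), np.float64(262.33539987600744), np.float64(1613.0))
```

It's a firm stop at the same angle (19 N), so the lever is fully open. I cycle it once (home and open again) to clear any hang-up in the lock.

Request:
apply_moves([
  {"offset": [0.3,7.8,0],"rotation": [0.004,0,-0.087]},
  {"offset": [0.3,7.8,0],"rotation": [0.004,0,-0.087]},
  {"offset": [0.3,7.8,0],"rotation": [0.004,0,-0.087]},
  {"offset": [0.3,7.8,0],"rotation": [0.004,0,-0.087]},
  {"offset": [0.3,7.8,0],"rotation": [0,0,-0.087]},
  {"offset": [0.3,7.8,0],"rotation": [0,0,-0.087]},
  {"offset": [0.3,7.8,0],"rotation": [0,0,-0.087]},
  {"offset": [0.3,7.8,0],"rotation": [0,0,-0.087]},
])

```text
time: 25.58
tool_pos: [0.5588, -0.1409, 0.1252]
tool_rot: [3.14, 0.001, 1.821]
contact_force: [-0.1, -0.1, 0.5]
opening: 0.0219
```

Run:
```python
from h import *
lev(); print(observe()['torque'])
p,W=wpic('w17.png')
cv2.imwrite('pics/w17z.png',cv2.resize(cv2.imread('pics/w17.png')[0:200,150:410],None,fx=3,fy=3,interpolation=cv2.INTER_CUBIC))
```

```text
t 25.5833 r 0.08799018964915331 ang -76.01914187596714 yaw-180 -75.65577116061084 z 0.12524127257956572 [3.14014163e+00 5.48707496e-04] F [-0.1 -0.1  0.5] op 0.021914006973022867
[ 0.13946418 -0.15655728 -0.12809018]
```

View pics/w17z.png

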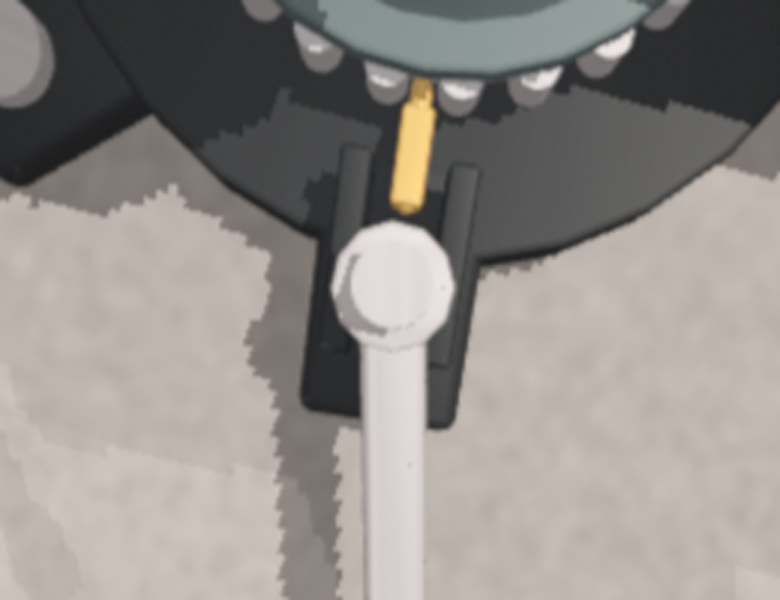

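The dog follows the lever and is engaged between the pins at this angle. Opening fully again.

Request:
apply_moves([
  {"offset": [0.3,-7.8,0],"rotation": [0,0,0.087]},
  {"offset": [0.3,-7.8,0],"rotation": [0,0,0.087]},
  {"offset": [0.3,-7.8,0],"rotation": [0,0,0.087]},
  {"offset": [0.3,-7.8,0],"rotation": [0,0,0.087]},
  {"offset": [0.3,-7.8,0],"rotation": [0,0,0.087]},
  {"offset": [0.3,-7.8,0],"rotation": [0,0,0.087]},
  {"offset": [0.2,-6,0],"rotation": [0,0,0.06]},
  {"offset": [0,-3,0],"rotation": [0,0,0.02]},
  {"offset": [0,-2,0],"rotation": [0,0,0.01]},
])

```text
time: 26.38
tool_pos: [0.5001, -0.1363, 0.1253]
tool_rot: [3.134, 0.0, 1.165]
contact_force: [2.4, -1.7, -4.3]
opening: 0.0214
```

Run:
```python
from h import *
lev()
p,W=wpic('w18.png')
cv2.imwrite('pics/w18z.png',cv2.resize(cv2.imread('pics/w18.png')[0:200,150:410],None,fx=3,fy=3,interpolation=cv2.INTER_CUBIC))
```

```text
t 26.3833 r 0.08902191772519702 ang -114.86909969115761 yaw-180 -113.25727127269155 z 0.12533568636092987 [3.13352656e+00 3.68169992e-04] F [ 2.4 -1.7 -4.3] op 0.021395212371247523
```

View pics/w18z.png

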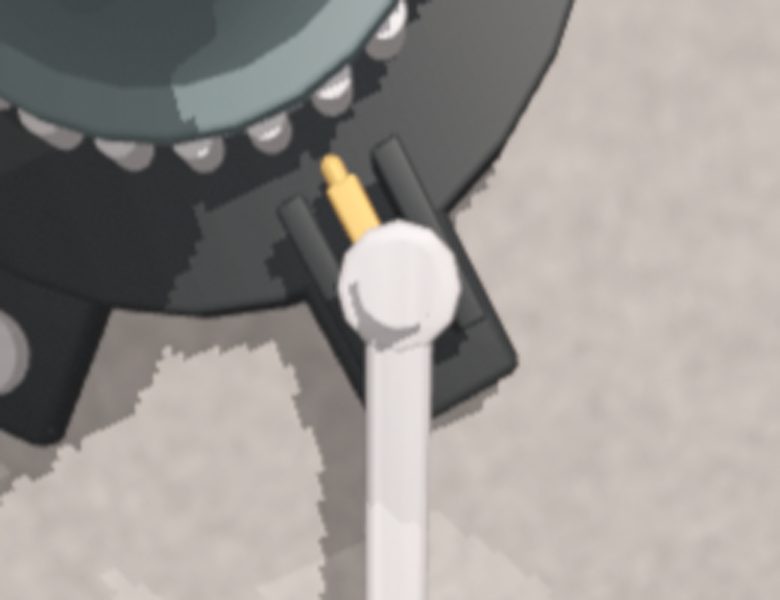

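The dog is visibly free of the pins at full open, and the lever is back at its stop. I release it and go back to the tail.

Request:
apply_moves([
  {"offset": [0,0,0],"rotation": [0,0,0]},
  {"offset": [0,0,0],"rotation": [0,0,0]},
  {"offset": [0,0,0],"rotation": [0,0,0]},
  {"offset": [0,0,-10],"rotation": [0,0,0]},
  {"offset": [0,0,-25],"rotation": [0,0,0]},
  {"offset": [0,0,-30],"rotation": [0,0,0]},
  {"offset": [0,0,-30],"rotation": [0,0,0]},
], grip=0.4)

```text
time: 27.02
tool_pos: [0.4954, -0.1342, 0.2187]
tool_rot: [-3.131, 0.001, 1.166]
contact_force: [0.7, -0.1, -0.8]
opening: 0.0543
```

Run:
```python
from h import *
lev()
q=read_camera('side'); save(q,'side18.png'); print(red(cv2.imread('pics/side18.png')))
plan([0.645,0.046,0.24],[np.pi,0,np.radians(6)],vmax=28)
```

```text
t 27.0167 r 0.08920230992408855 ang -118.13654449420815 yaw-180 -113.21712824144572 z 0.21872788226877724 [-3.13096610e+00  5.09161222e-04] F [ 0.7 -0.1 -0.8] op 0.05427218884116232
(np.float64(294.77160883280754), np.float64(262.3230283911672), np.float64(1585.0))
n 10 rot/row [0.     0.     0.1061]
[22.4, 6.4, -1.5]
[23.0, 4.0, -1.5]
[23.3, 1.5, -1.5]
[23.3, -1.0, -1.5]
[23.1, -3.4, -1.5]
[22.6, -5.9, -1.5]
[21.8, -8.2, -1.5]
[20.8, -10.5, -1.5]
[19.6, -12.6, -1.5]
[18.2, -14.6, -1.5]
```

Request:
apply_moves([
  {"offset": [22,6,-8],"rotation": [0,0,0.106]},
  {"offset": [23,4,-8],"rotation": [0,0,0.106]},
  {"offset": [23,1.5,-4],"rotation": [0,0,0.106]},
  {"offset": [23,-1,-1],"rotation": [0,0,0.106]},
  {"offset": [23,-3.4,0],"rotation": [0,0,0.106]},
  {"offset": [22.6,-6,0],"rotation": [0,0,0.106]},
  {"offset": [22,-8,0],"rotation": [0,0,0.106]},
  {"offset": [21,-10,0],"rotation": [0,0,0.106]},
  {"offset": [16,-9,0],"rotation": [0,0,0.106]},
  {"offset": [9,-6,0],"rotation": [0,0,0.09]},
  {"offset": [0,0,0],"rotation": [0,0,0]},
], grip=0)

```text
time: 27.98
tool_pos: [0.6446, 0.0355, 0.2606]
tool_rot: [3.136, -0.014, 0.071]
contact_force: [-0.8, -0.2, 0.9]
opening: 0.0918
```

Run:
```python
from h import *
ga()
plan([0.645,0.046,0.141],[np.pi,0,np.radians(6)],vmax=18)
```

```text
t 27.98 grasp r 0.1162 ang 0.64 yaw 4.05 z 0.2136 rp [ 3.136 -0.014] F [-0.8 -0.2  0.9] T [ 0.05  0.04 -0.04] op 0.0918
n 7 rot/row [ 0.0008 -0.002  -0.0049]
[-0.1, -1.6, 17.1]
[-0.0, -1.6, 17.1]
[0.0, -1.6, 17.1]
[0.1, -1.5, 17.1]
[0.1, -1.5, 17.1]
[0.1, -1.5, 17.1]
[0.2, -1.5, 17.1]
```

Request:
apply_moves([
  {"offset": [0,-4,12],"rotation": [0,-0.002,-0.005]},
  {"offset": [0,-4,18],"rotation": [0,-0.002,-0.005]},
  {"offset": [0,-3,18],"rotation": [0,-0.002,-0.005]},
  {"offset": [0,-1,18],"rotation": [0,-0.002,-0.005]},
  {"offset": [0,0,18],"rotation": [0,-0.002,-0.005]},
  {"offset": [0,0,18],"rotation": [0,-0.002,-0.005]},
  {"offset": [0,0,10],"rotation": [0,0,0]},
  {"offset": [0,0,0],"rotation": [0,0,0]},
])

```text
time: 28.65
tool_pos: [0.6396, 0.0447, 0.1422]
tool_rot: [3.135, 0.002, 0.125]
contact_force: [-0.3, 0.1, -0.9]
opening: 0.0919
```

Run:
```python
from h import *
ga()
plan([0.645,0.046,0.141],[np.pi,0,np.radians(6)],vmax=8)
```

```text
t 28.65 grasp r 0.111 ang 5.39 yaw 7.16 z 0.0953 rp [3.135e+00 2.000e-03] F [-0.3  0.1 -0.9] T [0.05 0.03 0.01] op 0.0919
n 1 rot/row [0.0065 0.0016 0.0202]
[5.5, -0.6, 1.2]
```

Request:
apply_moves([
  {"offset": [5,-1,0],"rotation": [0.006,0,0.018]},
  {"offset": [0,0,0],"rotation": [0,0,0]},
  {"offset": [0,0,0],"rotation": [0,0,0]},
  {"offset": [0,0,0],"rotation": [0,0,0]},
  {"offset": [0,0,0],"rotation": [0,0,0]},
  {"offset": [0,0,0],"rotation": [0,0,0]},
  {"offset": [0,0,0],"rotation": [0,0,0]},
  {"offset": [0,0,0],"rotation": [0,0,0]},
], grip=0.6, grip_force=40)

```text
time: 29.32
tool_pos: [0.646, 0.0462, 0.1466]
tool_rot: [-3.141, -0.005, 0.107]
contact_force: [1.3, 2.9, -3.2]
opening: 0.048
```

Request:
apply_moves([
  {"offset": [0,-3,0],"rotation": [0,0,-0.025]},
  {"offset": [0,-3,0],"rotation": [0,0,-0.025]},
  {"offset": [0,-3,0],"rotation": [0,0,-0.025]},
  {"offset": [0,-3,0],"rotation": [0,0,-0.025]},
])

```text
time: 29.65
tool_pos: [0.6445, 0.0515, 0.1464]
tool_rot: [3.134, -0.002, 0.202]
contact_force: [0.3, -11.5, -0.4]
opening: 0.0482
```

Run:
```python
from h import *
ga()
q=read_camera('side'); save(q,'side19.png'); print(red(cv2.imread('pics/side19.png')))
```

```text
t 29.65 grasp r 0.1169 ang 8.45 yaw 11.56 z 0.0994 rp [ 3.134e+00 -2.000e-03] F [  0.3 -11.5  -0.4] T [-1.34  0.08 -1.85] op 0.0482
(np.float64(295.54068090017313), np.float64(262.3727639930756), np.float64(1733.0))
```

Same stiffness as before. The dog is clear of the pins, so I raise the load gradually while watching the angle.

Request:
apply_moves([
  {"offset": [0,-6,0],"rotation": [0,0,-0.05]},
  {"offset": [0,-8,0],"rotation": [0,0,-0.05]},
  {"offset": [0.5,-9,0],"rotation": [0,0,-0.05]},
], grip_force=60)

```text
time: 29.95
tool_pos: [0.6413, 0.0566, 0.146]
tool_rot: [3.112, 0.004, 0.341]
contact_force: [3.8, -34.0, -4.8]
opening: 0.0504
```

Run:
```python
from h import *
ga()
q=read_camera('side'); save(q,'side20.png'); print(red(cv2.imread('pics/side20.png')))
ga()
```

```text
t 29.95 grasp r 0.1145 ang 10.71 yaw 19.55 z 0.099 rp [3.112 0.004] F [  3.8 -34.   -4.8] T [-4.18 -0.06 -2.64] op 0.0504
(np.float64(296.4821548821549), np.float64(262.7084175084175), np.float64(1485.0))
t 30.0 grasp r 0.1144 ang 10.8 yaw 19.74 z 0.099 rp [3.112 0.005] F [  3.2 -29.8  -3.5] T [-3.53 -0.11 -2.21] op 0.0504
```

Run:
```python
from h import *
for i in range(6):
    q=read_camera('side'); print(np.round(red(cv2.cvtColor(q['img'],cv2.COLOR_RGB2BGR))[:2],2)); ga()
save(q,'side21.png')
```

```text
[296.61 262.71]
t 30.05 grasp r 0.1144 ang 10.81 yaw 19.56 z 0.099 rp [3.113 0.004] F [  4.2 -27.8  -2.7] T [-3.44 -0.13 -1.9 ] op 0.0502
[296.62 262.72]
t 30.1 grasp r 0.1144 ang 10.83 yaw 19.51 z 0.099 rp [3.113 0.004] F [  2.1 -28.2  -3.4] T [-3.49 -0.07 -1.8 ] op 0.0503
[296.61 262.72]
t 30.15 grasp r 0.1144 ang 10.84 yaw 19.5 z 0.099 rp [3.113 0.004] F [  4.  -27.8  -2.4] T [-3.42 -0.04 -1.7 ] op 0.0498
[296.62 262.72]
t 30.2 grasp r 0.1144 ang 10.86 yaw 19.5 z 0.099 rp [3.113 0.004] F [  3.5 -28.   -2.9] T [-3.38 -0.07 -1.76] op 0.0503
[296.61 262.72]
t 30.25 grasp r 0.1144 ang 10.87 yaw 19.5 z 0.099 rp [3.113 0.004] F [  2.7 -27.6  -2.3] T [-3.36 -0.06 -1.69] op 0.0502
[296.62 262.72]
t 30.3 grasp r 0.1144 ang 10.87 yaw 19.5 z 0.099 rp [3.113 0.004] F [  2.8 -27.4  -3.1] T [-3.1   0.   -1.64] op 0.0503
```

Request:
apply_moves([
  {"offset": [2,-9,0],"rotation": [0,0,0.01]},
  {"offset": [2,-10,0],"rotation": [0,0,0]},
  {"offset": [2,-10,0],"rotation": [0,0,0]},
])

```text
time: 30.55
tool_pos: [0.6396, 0.0777, 0.1457]
tool_rot: [3.106, 0.003, 0.327]
contact_force: [0.6, -16.1, 1.9]
opening: 0.0479
```

Run:
```python
from h import *
ga()
q=read_camera('side'); save(q,'side22.png'); print(red(cv2.imread('pics/side22.png')))
ga()
cv2.imwrite('pics/side22z.png',cv2.resize(cv2.imread('pics/side22.png')[180:300,230:390],None,fx=5,fy=5,interpolation=cv2.INTER_CUBIC))
```

```text
t 30.55 grasp r 0.1187 ang 20.73 yaw 18.76 z 0.0988 rp [3.106e+00 3.000e-03] F [  0.6 -16.1   1.9] T [-0.95  0.91  1.57] op 0.0479
(np.float64(300.4775950085082), np.float64(262.64208735110606), np.float64(1763.0))
t 30.6 grasp r 0.1189 ang 21.29 yaw 18.89 z 0.0987 rp [3.105e+00 3.000e-03] F [  1.2 -11.3   0.2] T [0.07 0.56 1.63] op 0.0479
```

View pics/side22z.png

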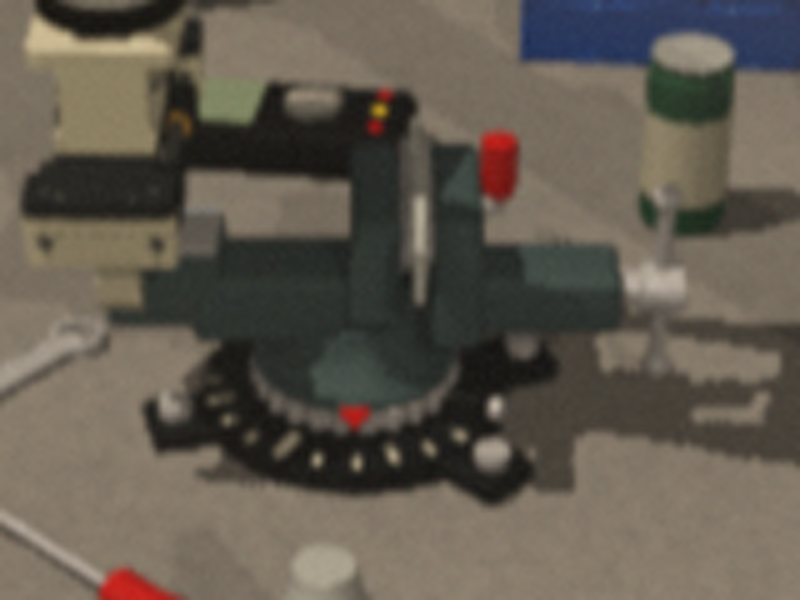

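It clicked over. The pointer now sits at the second line, so the click is just much stiffer than stated. One more click to go, with the same graded push.

Request:
apply_moves([
  {"offset": [0,-4,0],"rotation": [0,0,-0.04]},
  {"offset": [0,-6,0],"rotation": [0,0,-0.05]},
  {"offset": [0,-8,0],"rotation": [0,0,-0.05]},
  {"offset": [0.5,-9,0],"rotation": [0,0,-0.05]},
])

```text
time: 30.93
tool_pos: [0.6337, 0.087, 0.1453]
tool_rot: [3.085, 0.013, 0.513]
contact_force: [11.8, -35.8, -3.5]
opening: 0.0489
```

Run:
```python
from h import *
ga()
```

```text
t 30.93 grasp r 0.1169 ang 25.55 yaw 29.39 z 0.0984 rp [3.085 0.013] F [ 11.8 -35.8  -3.5] T [-3.49 -1.32 -2.33] op 0.0489
```

Request:
apply_moves([
  {"offset": [0.7,-9,0],"rotation": [0,0,0]},
  {"offset": [0.7,-10,0],"rotation": [0,0,0]},
])

```text
time: 31.1
tool_pos: [0.6325, 0.0888, 0.1448]
tool_rot: [3.062, 0.01, 0.508]
contact_force: [19.9, -36.9, -8.9]
opening: 0.0494
```

Run:
```python
from h import *
ga()
```

```text
t 31.1 grasp r 0.1167 ang 26.05 yaw 29.08 z 0.098 rp [3.062 0.01 ] F [ 19.9 -36.9  -8.9] T [-3.25 -1.48 -0.45] op 0.0494
```

Request:
apply_moves([
  {"offset": [1,-8,0],"rotation": [0.03,0,-0.06]},
  {"offset": [1,-9,0],"rotation": [0.03,0,-0.06]},
])

```text
time: 31.27
tool_pos: [0.6296, 0.0919, 0.1453]
tool_rot: [3.108, 0.018, 0.619]
contact_force: [-3.7, 5.5, 0.4]
opening: 0.0494
```

Run:
```python
from h import *
ga()
```

```text
t 31.27 grasp r 0.1155 ang 29.1 yaw 35.48 z 0.0983 rp [3.108 0.018] F [-3.7  5.5  0.4] T [ 0.23 -0.76 -0.85] op 0.0494
```

It's over the hump, so I follow gently to ~36°.

Request:
apply_moves([
  {"offset": [0,-5,0],"rotation": [0,0,0]},
  {"offset": [0,-4,0],"rotation": [0,0,0]},
])

```text
time: 31.43
tool_pos: [0.6264, 0.0974, 0.1451]
tool_rot: [3.105, 0.014, 0.62]
contact_force: [10.3, -4.3, -1.1]
opening: 0.0486
```

Run:
```python
from h import *
ga()
q=read_camera('side'); save(q,'side23.png'); print(red(cv2.imread('pics/side23.png')))
```

```text
t 31.43 grasp r 0.1157 ang 32.16 yaw 35.53 z 0.0982 rp [3.105 0.014] F [10.3 -4.3 -1.1] T [ 0.36 -1.08  0.74] op 0.0486
(np.float64(304.822629969419), np.float64(262.2928134556575), np.float64(1308.0))
```

Request:
apply_moves([
  {"offset": [0,-5,0],"rotation": [0,0,-0.01]},
  {"offset": [0,-3,0],"rotation": [0,0,0]},
  {"offset": [0,0,0],"rotation": [0,0,0]},
])

```text
time: 31.73
tool_pos: [0.6226, 0.1059, 0.1451]
tool_rot: [3.1, 0.012, 0.636]
contact_force: [4.3, -6.9, 0.5]
opening: 0.048
```

Request:
apply_moves([
  {"offset": [0,0,0],"rotation": [0,0,0]},
  {"offset": [0,0,0],"rotation": [0,0,0]},
  {"offset": [0,0,0],"rotation": [0,0,0]},
  {"offset": [0,0,0],"rotation": [0,0,0]},
  {"offset": [0,0,0],"rotation": [0,0,0]},
], grip=0)

```text
time: 32.15
tool_pos: [0.6213, 0.109, 0.1453]
tool_rot: [3.098, 0.013, 0.639]
contact_force: [-0.3, 0.2, -0.0]
opening: 0.0769
```

Run:
```python
from h import *
ga()
q=read_camera('side'); save(q,'side24.png'); print(red(cv2.imread('pics/side24.png')))
for j in (30,45,60):
    t=np.radians(81+j); print(j,proj(q,[*(AX+.066*np.array([np.cos(t),np.sin(t)])),.035]).round(1))
cv2.imwrite('pics/side24z.png',cv2.resize(cv2.imread('pics/side24.png')[180:300,230:390],None,fx=5,fy=5,interpolation=cv2.INTER_CUBIC))
```

```text
t 32.15 grasp r 0.1182 ang 38.12 yaw 36.59 z 0.0983 rp [3.098 0.013] F [-0.3  0.2 -0. ] T [-0.07 -0.01  0.01] op 0.0769
(np.float64(306.90763636363636), np.float64(262.5250909090909), np.float64(1375.0))
30 [300.6 264.1]
45 [307.3 263.5]
60 [313.3 262. ]
```

View pics/side24z.png

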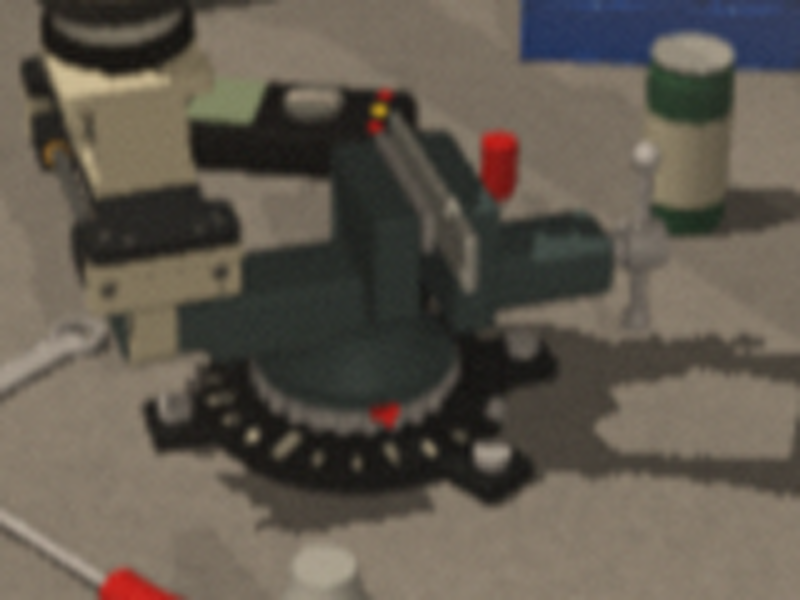

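The pointer is at the third line (side view (387,413), zero line at (287,445)). It settled at 306.9 px against the predicted 307. Next I lift away and go back to the lever.

Request:
apply_moves([
  {"offset": [0,0,0],"rotation": [0.01,0,0]},
  {"offset": [0,0,-15],"rotation": [0.01,0,0]},
  {"offset": [0,0,-30],"rotation": [0.01,0,0]},
  {"offset": [0,0,-35],"rotation": [0.01,0,0]},
  {"offset": [0,0,-35],"rotation": [0,0,0]},
])

```text
time: 32.62
tool_pos: [0.6177, 0.1113, 0.2543]
tool_rot: [-3.13, 0.03, 0.639]
contact_force: [1.5, -1.2, -0.6]
opening: 0.0918
```

Run:
```python
from h import *
ga()
plan([0.502,-0.137,0.25],[np.pi,0,np.radians(85)],vmax=30)
```

```text
t 32.62 grasp r 0.1163 ang 41.39 yaw 36.63 z 0.2073 rp [-3.13  0.03] F [ 1.5 -1.2 -0.6] T [-0.01 -0.02  0.  ] op 0.0918
n 10 rot/row [-0.0024  0.0023 -0.0844]
[-24.1, 13.0, 1.0]
[-25.1, 11.0, 1.0]
[-25.9, 8.8, 0.9]
[-26.6, 6.6, 0.9]
[-27.0, 4.3, 0.8]
[-27.3, 2.0, 0.8]
[-27.4, -0.3, 0.7]
[-27.3, -2.6, 0.7]
[-26.9, -4.9, 0.6]
[-26.4, -7.2, 0.5]
```

Request:
apply_moves([
  {"offset": [-24,13,-3],"rotation": [-0.002,0.002,-0.084]},
  {"offset": [-25,11,-3],"rotation": [-0.002,0.002,-0.084]},
  {"offset": [-26,9,-2],"rotation": [-0.002,0.002,-0.084]},
  {"offset": [-26.6,6.6,0],"rotation": [-0.002,0.002,-0.084]},
  {"offset": [-27,4.3,0],"rotation": [-0.002,0.002,-0.084]},
  {"offset": [-27,2,0],"rotation": [-0.002,0.002,-0.084]},
  {"offset": [-27,0,1],"rotation": [-0.002,0.002,-0.084]},
  {"offset": [-27,-2.6,1],"rotation": [-0.002,0.002,-0.084]},
  {"offset": [-23,-4.5,1],"rotation": [-0.002,0.002,-0.084]},
  {"offset": [-17,-4.5,0],"rotation": [-0.002,0.002,-0.08]},
  {"offset": [0,0,0],"rotation": [0,0,0]},
], grip=0.25)

```text
time: 33.53
tool_pos: [0.5106, -0.1339, 0.2734]
tool_rot: [3.123, -0.005, 1.52]
contact_force: [0.9, -0.4, -0.2]
opening: 0.0687
```

Run:
```python
from h import *
lev()
p,W=wpic('w25.png')
for q in ['lever_knob','pointer','zero_line']:
    r=tip_of(q,p); print(q,[(np.round(x['location'],4).tolist(),round(x['score'],2)) for x in r[:2]])
plan([0.502,-0.1375,0.127],[np.pi,0,np.radians(85)],vmax=20)
```

```text
t 33.5333 r 0.08290384229033065 ang -108.90169517198201 yaw-180 -92.89549327063949 z 0.27339648542563033 [ 3.12346207 -0.00464362] F [ 0.9 -0.4 -0.2] op 0.06868856252222445
lever_knob [([0.5021, -0.1361, 0.0674], 0.67)]
pointer []
zero_line []
n 8 rot/row [ 0.0023 -0.0008  0.0043]
[-1.0, -1.6, 18.3]
[-1.0, -1.5, 18.3]
[-1.0, -1.5, 18.3]
[-1.0, -1.4, 18.3]
[-1.0, -1.4, 18.3]
[-1.0, -1.3, 18.3]
[-1.0, -1.3, 18.3]
[-1.0, -1.2, 18.3]
```

View pics/w25.png

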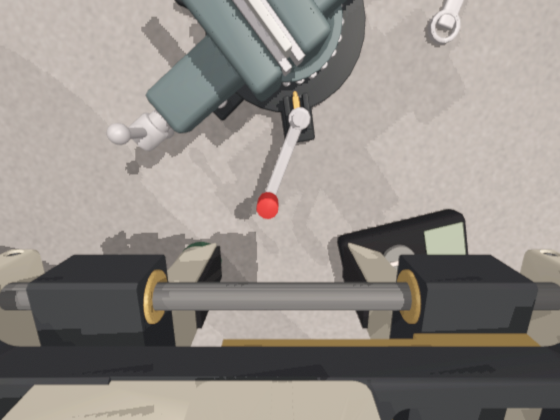

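The knob is at (267,205) and the screw end at (118,132), clear of the hand's footprint. Descending.

Request:
apply_moves([
  {"offset": [-3,-4,14],"rotation": [0.002,-0.001,0.004]},
  {"offset": [-2,-4,18],"rotation": [0.002,-0.001,0.004]},
  {"offset": [-2,-3,18],"rotation": [0.002,-0.001,0.004]},
  {"offset": [-1,-2,18],"rotation": [0.002,-0.001,0.004]},
  {"offset": [-1,-1,18],"rotation": [0.002,-0.001,0.004]},
  {"offset": [-1,-1,18],"rotation": [0.002,-0.001,0.004]},
  {"offset": [-1,-1,14],"rotation": [0.002,-0.001,0.004]},
  {"offset": [0,0,8],"rotation": [0,0,0]},
])

```text
time: 34.4
tool_pos: [0.5029, -0.1316, 0.145]
tool_rot: [3.128, 0.001, 1.492]
contact_force: [0.1, -0.0, -0.1]
opening: 0.0688
```

Run:
```python
from h import *
lev()
plan([0.502,-0.1375,0.126],[np.pi,0,np.radians(85)],vmax=8)
```

```text
t 34.4 r 0.08358659551530821 ang -114.44726723764347 yaw-180 -94.48790040308322 z 0.14499484065427976 [3.12847378e+00 1.19075719e-03] F [ 0.1 -0.  -0.1] op 0.06883824177518678
n 3 rot/row [0.0044 0.0004 0.003 ]
[-2.0, -0.2, 6.3]
[-2.0, -0.2, 6.3]
[-2.0, -0.2, 6.3]
```

Request:
apply_moves([
  {"offset": [-2.5,-0.5,6.5],"rotation": [0.005,0,0.002]},
  {"offset": [-2.5,-0.5,6.5],"rotation": [0.005,0,0.002]},
  {"offset": [-1.5,0,5],"rotation": [0.004,0,0]},
  {"offset": [0,0,0],"rotation": [0,0,0]},
  {"offset": [0,0,0],"rotation": [0,0,0]},
  {"offset": [0,0,0],"rotation": [0,0,0]},
  {"offset": [0,0,0],"rotation": [0,0,0]},
], grip=0.3)

```text
time: 34.98
tool_pos: [0.5034, -0.1364, 0.1258]
tool_rot: [-3.14, 0.001, 1.49]
contact_force: [-0.0, 1.1, 0.2]
opening: 0.0645
```

Request:
apply_moves([
  {"offset": [0,0,0],"rotation": [0,0,0]},
  {"offset": [0,0,0],"rotation": [0,0,0]},
  {"offset": [0,0,0],"rotation": [0,0,0]},
  {"offset": [0,0,0],"rotation": [0,0,0]},
  {"offset": [0,0,0],"rotation": [0,0,0]},
  {"offset": [0,0,0],"rotation": [0,0,0]},
  {"offset": [0,0,0],"rotation": [0,0,0]},
  {"offset": [0,0,0],"rotation": [0,0,0]},
  {"offset": [0,0,0],"rotation": [0,0,0]},
], grip=0.9, grip_force=15)

```text
time: 35.73
tool_pos: [0.5034, -0.1369, 0.1273]
tool_rot: [3.141, 0.002, 1.49]
contact_force: [0.4, 0.0, 0.7]
opening: 0.0214
```

Run:
```python
from h import *
lev()
def arc(dth,n):
    s=observe(); d=s['tool_pos'][:2]-PIV; yaw=s['tool_rot'][2]; a0=np.arctan2(d[1],d[0]); r=np.hypot(*d)
    st=np.radians(dth)/n
    D=np.array([np.cos(a0+st)-np.cos(a0),np.sin(a0+st)-np.sin(a0)])*r*1000
    x=np.array([np.cos(yaw),np.sin(yaw)]); y=np.array([np.sin(yaw),-np.cos(yaw)])
    print('row',round(x@D,2),round(y@D,2),'rot',round(-st,4))
arc(61,12)
```

```text
t 35.7333 r 0.08831411490483917 ang -112.74832167271173 yaw-180 -94.63724126249318 z 0.12734202849665954 [3.1411962e+00 2.0204543e-03] F [0.4 0.  0.7] op 0.02143784417747844
row -2.1 7.55 rot -0.0887
```

Gripped (21.4 mm). Swinging home.

Request:
apply_moves([
  {"offset": [-2.1,7.5,0],"rotation": [0,0,-0.088]},
  {"offset": [-2.1,7.5,0],"rotation": [0,0,-0.088]},
  {"offset": [-2.1,7.5,0],"rotation": [0,0,-0.088]},
  {"offset": [-2.1,7.5,0],"rotation": [0,0,-0.088]},
])

```text
time: 36.07
tool_pos: [0.5335, -0.1433, 0.1274]
tool_rot: [-3.141, 0.0, 1.852]
contact_force: [-0.5, 2.1, 0.0]
opening: 0.0213
```

```bash
python3 -c "
from h import *
lev()"
```

```text
t 36.0667 r 0.08793881442174784 ang -92.5756893564097 yaw-180 -73.87505548036864 z 0.12736278653117228 [-3.14093507e+00  2.99642015e-04] F [-0.5  2.1  0. ] op 0.02129989656289407
```

Request:
apply_moves([
  {"offset": [-2.1,7.5,0],"rotation": [0,0,-0.088]},
  {"offset": [-2.1,7.5,0],"rotation": [0,0,-0.088]},
  {"offset": [-2.1,7.5,0],"rotation": [0,0,-0.088]},
])

```text
time: 36.32
tool_pos: [0.558, -0.1407, 0.1273]
tool_rot: [3.141, -0.001, 2.128]
contact_force: [-1.1, 0.5, 0.9]
opening: 0.0212
```

```bash
python3 -c "
from h import *
lev()"
```

```text
t 36.3167 r 0.08766879907546957 ang -76.49986849939384 yaw-180 -58.07049167089416 z 0.1273334153946426 [ 3.14136603e+00 -9.74639806e-04] F [-1.1  0.5  0.9] op 0.021216657389039297
```

The dog entered freely. Continuing to home.

Request:
apply_moves([
  {"offset": [-2.1,7.5,0],"rotation": [0,0,-0.088]},
  {"offset": [-2.1,7.5,0],"rotation": [0,0,-0.088]},
  {"offset": [-1.5,5,0],"rotation": [0,0,-0.06]},
  {"offset": [-1,3,0],"rotation": [0,0,-0.035]},
])

```text
time: 36.65
tool_pos: [0.5818, -0.1309, 0.1273]
tool_rot: [3.14, -0.002, 2.415]
contact_force: [-0.7, 1.1, 2.7]
opening: 0.0212
```

```bash
python3 -c "
from h import *
lev()"
```

```text
t 36.65 r 0.08744928751269274 ang -59.52850546314169 yaw-180 -41.611860308307485 z 0.12732239917349641 [ 3.14016390e+00 -2.17634358e-03] F [-0.7  1.1  2.7] op 0.021217471736509074
```

Request:
apply_moves([
  {"offset": [-1,4,0],"rotation": [0,0,-0.045]},
  {"offset": [-1,3,0],"rotation": [0,0,-0.03]},
  {"offset": [-0.6,2.5,0],"rotation": [0,0,-0.02]},
])

```text
time: 36.9
tool_pos: [0.5881, -0.1266, 0.1271]
tool_rot: [-3.137, -0.006, 2.518]
contact_force: [-15.3, -13.5, 7.9]
opening: 0.0218
```

```bash
python3 -c "
from h import *
lev()"
```

```text
t 36.9 r 0.08726445002200617 ang -54.55428829776255 yaw-180 -35.732697559983535 z 0.12714603220624637 [-3.13659632 -0.00581443] F [-15.3 -13.5   7.9] op 0.021791379923482457
```

Request:
apply_moves([
  {"offset": [-0.6,3,0],"rotation": [0,0,-0.01]},
  {"offset": [-0.6,3,0],"rotation": [0,0,-0.01]},
])

```text
time: 37.07
tool_pos: [0.5884, -0.1262, 0.1271]
tool_rot: [-3.126, -0.012, 2.54]
contact_force: [-10.3, -8.2, 5.7]
opening: 0.0215
```

```bash
python3 -c "
from h import *
lev()"
```

```text
t 37.0667 r 0.08714958046466895 ang -54.26513766858715 yaw-180 -34.47944409326547 z 0.12710644365168366 [-3.12572263 -0.01195367] F [-10.3  -8.2   5.7] op 0.021538338767281267
```

At the home stop (20 N peak, -54°). Release, lift and check.

Request:
apply_moves([
  {"offset": [0,0,0],"rotation": [0,0,0]},
  {"offset": [0,0,0],"rotation": [0,0,0]},
  {"offset": [0,0,0],"rotation": [0,0,0]},
  {"offset": [0,0,0],"rotation": [0,0,0]},
  {"offset": [0,0,-10],"rotation": [0,0,0]},
  {"offset": [0,0,-25],"rotation": [0,0,0]},
  {"offset": [0,0,-35],"rotation": [0,0,0]},
  {"offset": [0,0,-40],"rotation": [0,0,0]},
  {"offset": [0,0,-40],"rotation": [0,0,0]},
  {"offset": [0,0,-30],"rotation": [0,0,0]},
], grip=0.4)

```text
time: 37.9
tool_pos: [0.5896, -0.1233, 0.3083]
tool_rot: [-3.123, -0.029, 2.54]
contact_force: [1.1, -0.6, 0.0]
opening: 0.055
```

Run:
```python
from h import *
lev()
plan([0.50,-0.05,0.40],[np.pi,0,1.55],vmax=30)
```

```text
t 37.9 r 0.08553648233460663 ang -52.47505119083387 yaw-180 -34.466217904650364 z 0.3082802071597841 [-3.12273331 -0.02902493] F [ 1.1 -0.6  0. ] op 0.054973987557076234
n 9 rot/row [-0.0035 -0.0019  0.11  ]
[13.1, 0.9, -9.8]
[13.1, -0.5, -9.9]
[13.0, -1.9, -9.9]
[12.7, -3.3, -9.9]
[12.2, -4.6, -10.0]
[11.6, -5.9, -10.0]
[10.9, -7.1, -10.0]
[10.0, -8.2, -10.1]
[9.0, -9.2, -10.1]
```

Request:
apply_moves([
  {"offset": [13,1,-10],"rotation": [-0.003,-0.002,0.11]},
  {"offset": [13,-0.5,-10],"rotation": [-0.003,-0.002,0.11]},
  {"offset": [13,-2,-10],"rotation": [-0.003,-0.002,0.11]},
  {"offset": [12.7,-3.3,-10],"rotation": [-0.003,-0.002,0.11]},
  {"offset": [12,-4.6,-10],"rotation": [-0.003,-0.002,0.11]},
  {"offset": [11.6,-6,-10],"rotation": [-0.003,-0.002,0.11]},
  {"offset": [11,-7,-10],"rotation": [-0.003,-0.002,0.11]},
  {"offset": [10,-8,-10],"rotation": [-0.003,-0.002,0.11]},
  {"offset": [7,-7,-8],"rotation": [-0.003,-0.002,0.11]},
  {"offset": [0,0,0],"rotation": [0,0,0]},
])

```text
time: 38.73
tool_pos: [0.4999, -0.0445, 0.4201]
tool_rot: [3.114, 0.007, 1.505]
contact_force: [0.8, 0.5, 0.9]
opening: 0.0553
```

Run:
```python
from h import *
s=observe(); print(s['tool_pos'],s['tool_rot'],s['time'])
p,W=wpic('w30.png')
P={q:tip_of(q,p) for q in ['pointer','zero_line','lever_knob','lever_pivot']}
for q,r in P.items(): print(q,[(np.round(x['location'],4).tolist(),round(x['score'],2)) for x in r[:2]])
q=read_camera('side'); save(q,'side30.png'); print(red(cv2.imread('pics/side30.png')))
t=read_camera('top'); save(t,'top30.png')
for k in ['multimeter','screwdriver','wrench','oil_can','smoker_can','wire_spool','parts_tray']: print(k,[np.round(x['location'],3).tolist() for x in tip_of(k,t)[:1]])
cv2.imwrite('pics/w30z.png',cv2.resize(cv2.imread('pics/w30.png')[20:260,150:430],None,fx=2.8,fy=2.5,interpolation=cv2.INTER_CUBIC))
```

```text
[ 0.49988683 -0.0444671   0.42007133] [3.1144586  0.00667641 1.50503067] 38.7333
pointer [([0.4843, 0.0934, 0.0378], 0.75)]
zero_line [([0.5421, 0.1026, 0.0163], 0.64)]
lever_knob [([0.5891, -0.1287, 0.0664], 0.65)]
lever_pivot [([0.5377, -0.058, 0.0465], 0.63)]
(np.float64(306.76184538653365), np.float64(262.2418952618454), np.float64(1604.0))
multimeter [[0.655, -0.22, -0.001]]
screwdriver [[0.576, 0.235, 0.001]]
wrench [[0.718, 0.095, 0.001]]
oil_can [[0.406, -0.224, -0.002]]
smoker_can [[0.405, 0.404, 0.001]]
wire_spool [[0.55, 0.441, 0.001]]
parts_tray [[0.48, -0.484, 0.0]]
```

View pics/w30z.png

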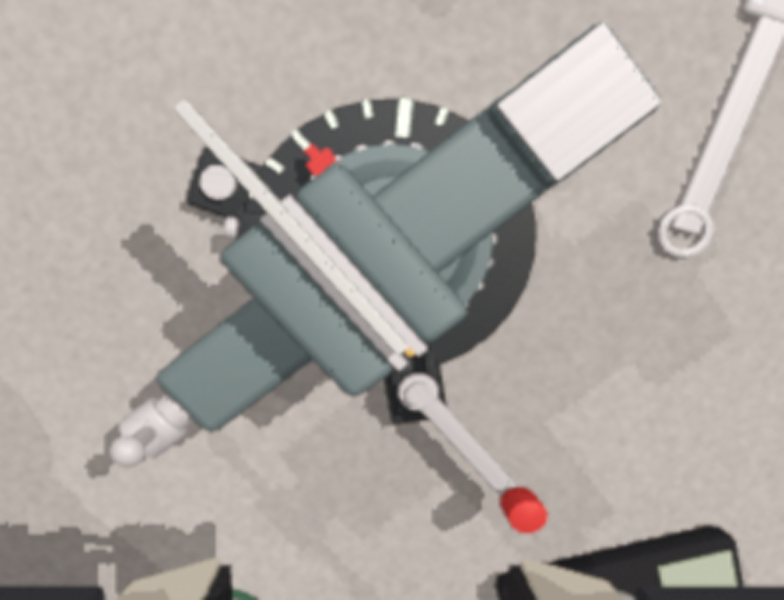

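View pics/top30.png

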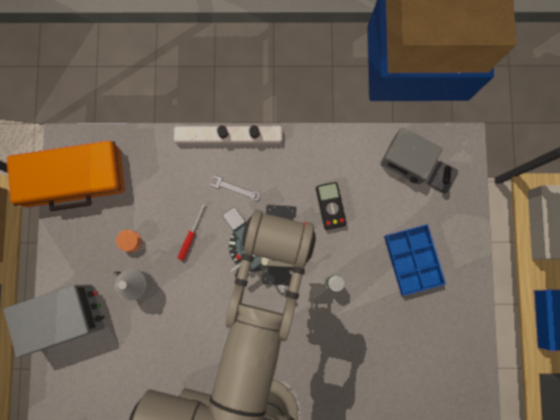

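```bash
python3 -c "
from h import *
print(hand_in())"
```

```text
the job is handed in; nothing more can be done
None
```

The vise now stands in the third anticlockwise click (45°), with the base lock lever swung fully home. I handed the job in at about 39 s; the hand-in gives no verdict.

**What I did:** The vise started at click +1. I swung the lever to its open stop and turned the vise two clicks anticlockwise by pinching the tail. I let it settle in the third click, then swung the lever home until it met its stop, at about 20 N.

**Last checks:**
- **Vise angle:** the wrist picture shows the pointer on the third line from the long zero line. In the side view it was at 306.8 px, against about 307.3 px predicted for 45°.
- **Lever:** the knob was found at (0.589, -0.129), against about (0.590, -0.130) before I started. The lever also entered its lock without blocking.
- **Other things on the bench:** the networks find all of them within about 5 mm of where they were, which is about their measuring error.
- **Robot:** it was lifted clear and touching nothing.

**What disagreed:**
- **Click force:** passing a click took far more than the stated 0.9 N m. I measured roughly 5–6 N m, with about 40 N at the fingers and a peak reading of about 43 N. The 40 N limit names the arm and the gripper's body. I took it not to cover the fingers, but I can't confirm that.
- **Extra lever movement:** because the first pushes on the tail failed, I swung the lever about two-thirds of the way towards home and open again before the vise turned. The vise was still at click +1 then, and the final sequence was in the order you asked for.

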